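# Start a batch in the button polisher

### The job

Start a polishing batch: first pull the polisher's red lever all the way back to its off stop (the end nearest the robot), then move every dark brown button from the clear tray into the white bowl, gripping each one lightly, because their hollow shells dent if squeezed with more than 35 N a finger. With all the buttons in, put the loose amber cover gently on the bowl so that it sits seated and level, let it go, and only then push the lever until it lines up with the green pointer and leave it there. Leave the pale flat blanks in the tray, and leave the green pointer, the thread cone and the pin tin alone.

Things in the scene. Friction and masses are not known exactly. Their poses are not given: they have to be found in the camera images.
- polisher: Fixed polisher: round blue base 164 mm across with a white bowl on it (outside diameter 134 mm, inside 124 mm, 50 mm deep). On its left (+y) two grey cheeks (120 mm along x, 22 mm thick, 50 mm high, 30 mm gap) flank the lever, whose plane is 145 mm from the bowl axis, parallel to this x axis. Origin: on the bowl axis at bench height; z up.
- bowl_floor (a point): Centre of the bowl's inner floor, 55 mm above the bench.
- bowl_rim (a point): Centre of the bowl's mouth, in the plane of its flat rim, 105 mm above the bench.
- lever (a joint): Angle of the red-knobbed lever (rad). 0 = off, at its stop, leaning 0.6 rad from vertical towards the polisher's -x (towards the robot); it grows as the knob swings to the polisher's +x, is upright at 0.6, and stops at 1.2. Friction holds it where it is left; about 1.5 N at the knob moves it.
- lever_knob (a point): Centre of the red knob, a cylinder 20 mm in diameter and 26 mm long, its axis along the hinge axis (the polisher's y), 100 mm from the hinge. z points from the hinge along the lever. The knob can be pinched from above across its length and swung along its arc.
- lever_hinge (a point): Point on the lever's hinge axis (along the polisher's y), 45 mm above the bench; its x axis is the polisher's x.
- pointer (a joint): Angle of the green pointer (rad), with the same zero and direction as the lever: when the two numbers are equal the lever lines up with the pointer. It differs from start to start, is stiff, and must not be moved.
- pointer_tip (a point): Outer end of the green pointer, an upright 12 mm wide green strip with a short tab towards the lever, beside the lever on its outer side, reaching 63 mm from the hinge axis. This frame's z axis points along the pointer, away from the hinge.
- cover: Loose amber cover, about 150 g: flange 140 mm in diameter, 5 mm thick; under it a plug 114 mm in diameter, 6 mm deep, that drops inside the bowl; on top a black knob 24 mm in diameter, 34 mm high. Starts on the bench on its plug. Origin: centre of the plug's underside, z up; knob's top at 45 mm. Do not press it on the polisher with more than 40 N.
- cover_seat (a point): Centre of the underside of the cover's flange; at the centre of the rim when the cover is seated.
- tray: Clear shallow tray, fixed for the run, 240 mm (its x) by 340 mm (its y), walls 18 mm high and 5 mm thick, floor 5 mm thick. Origin: centre of its underside.
- button0: Dark brown button with a gold star on top: a drum 30 mm in diameter and 14 mm high with an upright side, about 20 g, hollow shell; may be absent. Starts flat on the tray's floor. Origin: centre of its underside.
- button1: Dark brown button with a gold star on top: a drum 30 mm in diameter and 14 mm high with an upright side, about 20 g, hollow shell; may be absent. Starts flat on the tray's floor. Origin: centre of its underside.
- button2: Dark brown button with a gold star on top: a drum 30 mm in diameter and 14 mm high with an upright side, about 20 g, hollow shell; may be absent. Starts flat on the tray's floor. Origin: centre of its underside.
- button3: Dark brown button with a gold star on top: a drum 30 mm in diameter and 14 mm high with an upright side, about 20 g, hollow shell; may be absent. Starts flat on the tray's floor. Origin: centre of its underside.
- button4: Dark brown button with a gold star on top: a drum 30 mm in diameter and 14 mm high with an upright side, about 20 g, hollow shell; may be absent. Starts flat on the tray's floor. Origin: centre of its underside.
- button5: Dark brown button with a gold star on top: a drum 30 mm in diameter and 14 mm high with an upright side, about 20 g, hollow shell; may be absent. Starts flat on the tray's floor. Origin: centre of its underside.
- blank0: Pale flat disc (bystander), 32 mm in diameter and 6 mm high, on the tray's floor along its far side. Origin: centre of its underside.
- blank1: Pale flat disc (bystander), 32 mm in diameter and 6 mm high, on the tray's floor along its far side. Origin: centre of its underside.
- blank2: Pale flat disc (bystander), 32 mm in diameter and 6 mm high, on the tray's floor along its far side. Origin: centre of its underside.
- thread_cone: White thread cone standing on the bench (bystander), 60 mm wide at its foot, 125 mm high. Origin: centre of its underside.
- pin_tin: Flat steel pin tin with a red lid (bystander), 66 mm in diameter, 23 mm high. Origin: centre of its underside.
Not all that is in view belongs to the job. Several things have the shape of the cover; the one meant has the colours described above.

How it is judged (in metres and radians):
On the way, in this order (a step that is already met when the one before it is completed fails the run):
1. the lever is pulled back to its off stop (value of joint lever below 0.08 rad), for 0.2 s.
2. every button lies let go in the bowl, with the lever still off (horizontal distance between each of button0, button1, button2, button3, button4, button5 and bowl_floor below 0.06 m and z of button0 in the frame of bowl_floor between -0.005 and 0.04 m and z of button1 in the frame of bowl_floor between -0.005 and 0.04 m and z of button2 in the frame of bowl_floor between -0.005 and 0.04 m and z of button3 in the frame of bowl_floor between -0.005 and 0.04 m and z of button4 in the frame of bowl_floor between -0.005 and 0.04 m and z of button5 in the frame of bowl_floor between -0.005 and 0.04 m and contact force between the fingers and button0 below 0.1 N and contact force between the fingers and button1 below 0.1 N and contact force between the fingers and button2 below 0.1 N and contact force between the fingers and button3 below 0.1 N and contact force between the fingers and button4 below 0.1 N and contact force between the fingers and button5 below 0.1 N and value of joint lever below 0.08 rad), for 0.2 s.
3. the cover is seated level on the bowl and let go, with the lever still off (horizontal distance between each of button0, button1, button2, button3, button4, button5 and bowl_floor below 0.06 m and z of button0 in the frame of bowl_floor between -0.005 and 0.04 m and z of button1 in the frame of bowl_floor between -0.005 and 0.04 m and z of button2 in the frame of bowl_floor between -0.005 and 0.04 m and z of button3 in the frame of bowl_floor between -0.005 and 0.04 m and z of button4 in the frame of bowl_floor between -0.005 and 0.04 m and z of button5 in the frame of bowl_floor between -0.005 and 0.04 m and horizontal distance between cover_seat and bowl_rim below 0.008 m and z of cover_seat in the frame of bowl_rim between -0.004 and 0.003 m and angle between cover's own z axis and vertical below 0.05 rad and value of joint lever below 0.08 rad and contact force between the fingers and cover below 0.1 N), for 0.3 s.
4. the lever lines up with the green pointer (horizontal distance between each of button0, button1, button2, button3, button4, button5 and bowl_floor below 0.06 m and z of button0 in the frame of bowl_floor between -0.005 and 0.04 m and z of button1 in the frame of bowl_floor between -0.005 and 0.04 m and z of button2 in the frame of bowl_floor between -0.005 and 0.04 m and z of button3 in the frame of bowl_floor between -0.005 and 0.04 m and z of button4 in the frame of bowl_floor between -0.005 and 0.04 m and z of button5 in the frame of bowl_floor between -0.005 and 0.04 m and horizontal distance between cover_seat and bowl_rim below 0.008 m and z of cover_seat in the frame of bowl_rim between -0.004 and 0.003 m and angle between cover's own z axis and vertical below 0.05 rad and angle between the z axis of lever_knob and the z axis of pointer_tip, either way round below 0.12 rad), for 0.3 s.
At the end, for the whole second after the job is handed in: Every button present lies in the bowl (within 60 mm of its axis, below the cover), the cover is seated (flange within 3 mm of the rim, within 8 mm of its centre, tilted less than 0.05 rad) and at rest, and the lever lines up with the green pointer within 0.12 rad (all of step 4 and linear speed of cover below 0.02 m/s and velocity of joint lever below 0.05 rad/s); the robot touches nothing.
It fails at once if a button is squeezed too hard: more than 70 N of finger force in all, 35 N a finger (contact force between the fingers and button0 above 70 N or contact force between the fingers and button1 above 70 N or contact force between the fingers and button2 above 70 N or contact force between the fingers and button3 above 70 N or contact force between the fingers and button4 above 70 N or contact force between the fingers and button5 above 70 N).
It fails at once if the cover is pressed on the polisher with more than 40 N (contact force between cover and polisher above 40 N).
It fails at once if a pale blank is moved more than 60 mm (distance of any of blank0, blank1, blank2 from where it was at the start of the episode above 0.06 m).
It fails at once if the thread cone or the pin tin is moved more than 30 mm (distance of any of thread_cone, pin_tin from where it was at the start of the episode above 0.03 m).
It fails at once if the green pointer is moved more than 6 mm (distance of pointer_tip from where it was at the start of the episode above 0.006 m).
Of button0, button1, button2, button3, button4, button5 only 4 to 6 are there at a start; the rules pass over those that are not, and their reading is None.
At some moment in a run one of button0, button1, button2, button3, button4, button5 may be knocked a few centimetres aside while the robot is not near it.
It also fails if it takes over 210 s, if anything falls off the work surface, if the arm or the gripper's body presses on something with over 40 N, if the wrist force passes 120 N, or if a joint passes its speed limit or range.

### The arm

A 6-joint arm with a two-finger parallel gripper is mounted at the origin on the work surface. World frame = base frame: x ahead of the robot, y to its left, z up, the work surface at z = 0. Lengths are in m, angles in degrees, forces in N, time in s.
With the tool pointing down it reaches from about 0.425 to 1.125 m from the base axis. Payload 14.9 kg.
Tool frame: the origin (TCP) lies between the finger pads; the fingertips stand 8 mm ahead of it and the grasp point (between the pads) lies 11 mm behind it; z points along the fingers, x is the direction in which the jaws open and shut, and the axes are right-handed (so a half turn about z gives the same grasp; the last joint's range is limited). The gripper opens to 91 mm and grips with 3 to 60 N. Pads are 32 mm wide; open, the fingers measure 118 mm over their backs; the gripper's body (76 mm by 178 mm) begins 60 mm behind the grasp point.
Start: joints at [-68.829, 21.709, 99.362, -0, 58.929, -1.908], TCP at [0.274, -0.644, 0.222] pointing down, gripper open.
Joint ranges: [-158.91, 158.91], [-42.39, 125.64], [0.06, 152.35], [-60.88, 240.88], [17.5, 164.5], [-176.32, 176.32]. Speed limits (degrees/s): [108.29, 108.29, 136.94, 180, 180, 180].

### API

Orientations are given as [roll, pitch, yaw] about the fixed x, y, z axes, in that order (R = Rz(yaw) Ry(pitch) Rx(roll)).
In Python, from cell import ctrl gives the robot as it stands.
- The arm moves only by the tool step_arm, never from a script. Its argument "increments" is a list that holds one entry, the list of rows, each a list of 4 numbers: the shift along the tool's x, y, z in cm, then the turn about the tool's z in degrees. A call has 1 to 20 rows; each row shifts and turns the pose as measured when the row begins, along the tool's axes as they then stand; what a row does not reach is not made up. A row lasts 1/8 s, in which the tool goes at most 62.5 mm and 10.7 degrees, less where a joint would pass 70% of its speed; a pose out of reach is approached as far as the arm can. A call with a gripper value outside its range is refused whole. "fingers" is the finger opening in cm, from 0 to 9.12, set as the call begins (left out, the last holds). The fingers move at their own pace and stop on an object; "force" is the grip in N (left out, the last holds). Time passes only in rows, so rows that do not move let the fingers close. It gives the time, the measured TCP pose, the force and the opening at its end, in the units of the state.
- ctrl.observe(): the state, without advancing time (a new reading comes with each control period).
- ctrl.camera(name): name is "side" or "top"; returns the picture (480x640x3 uint8, blue, green, red); there is no depth.
- ctrl.camera_model(name): a dict with "mtx" (3x3 intrinsics, pixels), "k1" (the pictures are not rectified: a ray, as slopes to the right and down, at radius r is drawn at 1 + k1 r^2 times it, then the intrinsics apply), "R" (3x3) and "t" (3): a world point X has camera coordinates R X + t. Camera axes: x right, y down, z forward; pixel columns grow to the right and rows downward; lengths in m; the calibration is good to about 2 mm. A picture is of the moment at which its call begins. camera_model takes no time and is no camera call.
- ctrl.sign_off(): hands the job in, once; it reports no verdict.
The state is a dict: "time_s": time; "qpos": joint angles; "qd": joint speeds; "joint_torque": joint torques, N m; "ee_pos": TCP position; "tool_rot": TCP orientation; "wrist_force": force on the tool from outside, world axes, zero at the start; "wrist_torque": the same for the moment, N m; "finger_gap": opening from 0.0 (shut) to 1.0 (fully open).
Only numpy, scipy, OpenCV 4.12 (cv2) and the standard library are available. Lean on these libraries where they do the work, as an engineer would, in place of code of your own. Each camera call takes 0.05 s, during which the arm holds its last target.

## Working session

There is one attempt and no reset: what is moved stays moved. The work goes in short steps, Python scripts to look and compute and a tool call to move; the robot and the scene stay as the last step left them, time stands still between calls to the robot, and variables do not carry over. Pictures are saved under pics/ and viewed, and the job is handed in when it is done.

Besides the shell and the picture viewer there is one more tool, called after "Call:" in YAML: its name, and indented under it one key for each argument. step_arm: Moves the arm, as the interface text tells. Its arguments: {"type":"object","properties":{"increments":{"type":"array","items":{"type":"array","items":{"type":"array","items":{"type":"number"}}}},"fingers":{"type":"number"},"force":{"type":"number"}},"required":["increments"]}

```bash
mkdir -p pics; python3 - <<'E'
from cell import ctrl
import cv2
print(ctrl.observe())
for n in("top","side"):
    cv2.imwrite(f"pics/{n}0.png",ctrl.camera(n)); print(n,ctrl.camera_model(n))
E
```

```text
{'time_s': 0.0, 'qpos': array([-6.88308743e+01,  2.17393355e+01,  9.93954039e+01, -1.19183583e-03,
        5.89275392e+01, -1.90679324e+00]), 'qd': array([ 0.02823737,  0.03000657,  0.03068113,  0.00991131, -0.07716406,
        0.01160602]), 'joint_torque': array([ 3.45731962e-03, -7.63722396e+01, -4.34367013e+01,  6.52136514e-02,
        4.23743762e-02, -7.70910674e-05]), 'ee_pos': array([ 0.27423037, -0.64363141,  0.22128001]), 'tool_rot': array([-1.79998947e+02,  6.22781054e-02, -6.69234648e+01]), 'wrist_force': array([ 0.02636225, -0.59119623, -0.66022136]), 'wrist_torque': array([ 0.02933716, -0.02805862, -0.0150112 ]), 'finger_gap': 0.9975663576654095}
top {'mtx': array([[493.20331522,   0.        , 322.39094913],
       [  0.        , 493.20331522, 232.33481959],
       [  0.        ,   0.        ,   1.        ]]), 'k1': -0.09941591535908649, 'R': array([[-0.02072176, -0.99978394,  0.00163948],
       [-0.99543343,  0.0204787 , -0.09323582],
       [ 0.0931821 , -0.003564  , -0.9956427 ]]), 't': array([0.00446942, 0.49087235, 1.09325416])}
side {'mtx': array([[509.01118199,   0.        , 315.72063025],
       [  0.        , 509.01118199, 243.23451051],
       [  0.        ,   0.        ,   1.        ]]), 'k1': -0.11468036887844205, 'R': array([[ 0.99089536, -0.13413744,  0.01155574],
       [-0.08435153, -0.68542476, -0.72324112],
       [ 0.1049343 ,  0.71568152, -0.69049891]]), 't': array([-0.50870958,  0.11334517,  1.09184405])}
```

View pics/top0.png

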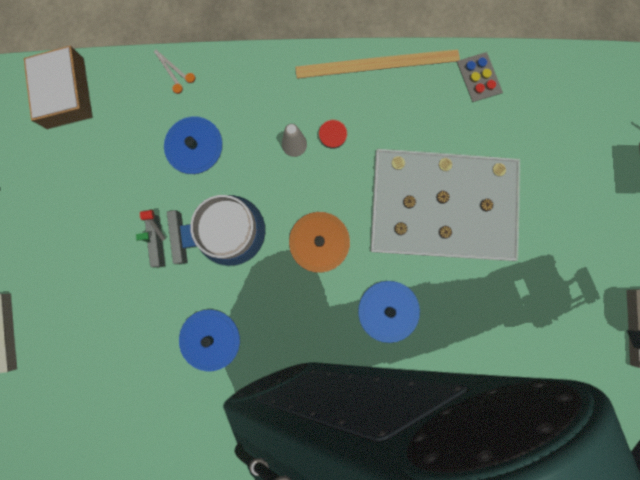

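View pics/side0.png

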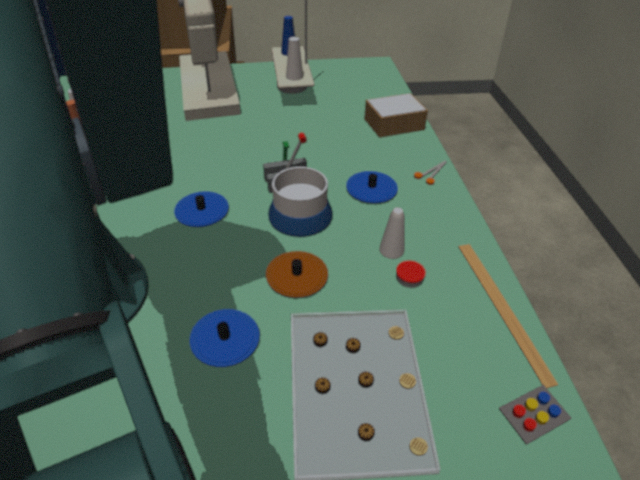

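The top view shows five buttons, at (410,202), (443,197), (487,205), (401,229) and (446,232). The amber cover is at (319,242), the bowl at (223,227), the lever's red knob at (148,215) and the green pointer at (143,237). Next I'll write the measuring helpers.

```bash
cat > h.py <<'E'
import numpy as np, cv2
from cell import ctrl
from scipy.spatial.transform import Rotation as Ro
CM={n:ctrl.camera_model(n) for n in("top","side")}
def ray(n,px):
    m=CM[n]; k=m['k1']; K=m['mtx']
    d=np.array([(px[0]-K[0,2])/K[0,0],(px[1]-K[1,2])/K[1,1]])
    s=cv2.undistortPoints(np.array([[px]],float),K,np.array([k,0,0,0,0]))[0,0]
    R=m['R']; return -R.T@m['t'], R.T@np.array([s[0],s[1],1])
def plane(n,px,z):
    o,d=ray(n,px); return o+d*(z-o[2])/d[2]
def two(p,q):
    (o1,d1),(o2,d2)=ray("top",p),ray("side",q)
    A=np.stack([d1,-d2],1); s=np.linalg.lstsq(A,o2-o1,rcond=None)[0]
    a,b=o1+s[0]*d1,o2+s[1]*d2
    return (a+b)/2,np.linalg.norm(a-b)
def proj(n,X):
    m=CM[n]; return cv2.projectPoints(np.array([X],float),cv2.Rodrigues(m['R'])[0],m['t'],m['mtx'],np.array([m['k1'],0,0,0,0]))[0][0,0]
def blobs(mask,lo,hi=1e9):
    n,l,s,c=cv2.connectedComponentsWithStats(mask.astype(np.uint8))
    return [(c[i].round(1),s[i][4],s[i][:4]) for i in range(1,n) if lo<=s[i][4]<=hi]
def hsv(im): return cv2.cvtColor(im,cv2.COLOR_BGR2HSV)
def tool():
    s=ctrl.observe(); return np.array(s['ee_pos']),Ro.from_euler('xyz',s['tool_rot'],degrees=True).as_matrix(),s
def go(X,yaw=None):
    "shift in tool cm and turn deg to reach X with tool yaw (world)"
    p,R,s=tool(); d=R.T@(np.array(X)-p)*100
    out=d.round(2)
    t=None
    if yaw is not None:
        t=-( (yaw-s['tool_rot'][2]+180)%360-180)
        out=(out,round(t,1))
    return out
E
python3 - <<'E'
from h import *
T=cv2.imread("pics/top0.png");S=cv2.imread("pics/side0.png")
for n,im in(("top",T),("side",S)):
    h=hsv(im);H,s,v=h[...,0],h[...,1],h[...,2]
    print(n)
    print("red",[b for b in blobs(((H<6)|(H>174))&(s>170)&(v>80),15)])
    print("green",blobs((H>50)&(H<75)&(s>170)&(v>50),8))
    print("amber",blobs((H>6)&(H<16)&(s>170)&(v>90),200))
    if n=="top":
        for b in blobs((H>8)&(H<25)&(s>100)&(v<160),40): print("btn",b,plane(n,b[0],.019).round(4))
    else:
        for b in blobs((H>8)&(H<25)&(s>100)&(v<160),40): print("btn",b,plane(n,b[0],.012).round(4))
    big=cv2.resize(im[190:290,110:290] if n=="top" else im[120:240,240:360],None,fx=5 if n=="side" else 4.4,fy=5 if n=="side" else 4.4,interpolation=cv2.INTER_CUBIC)
    cv2.imwrite(f"pics/z_{n}.png",big)
E
```

```text
top
red [(array([490.7,  84.3]), np.int32(51), array([487,  81,   8,   8], dtype=int32)), (array([479.4,  87.6]), np.int32(48), array([476,  84,   8,   8], dtype=int32)), (array([332.5, 133.4]), np.int32(529), array([320, 121,  26,  26], dtype=int32)), (array([146.3, 214.8]), np.int32(80), array([141, 211,  12,   8], dtype=int32))]
green []
amber [(array([323.4, 226.4]), np.int32(244), array([298, 217,  45,  29], dtype=int32))]
btn (array([69.8, 93.9]), np.int32(875), array([32, 46, 58, 81], dtype=int32)) [0.8404 0.5988 0.019 ]
btn (array([442.7, 196.5]), np.int32(78), array([438, 192,  11,  10], dtype=int32)) [ 0.5684 -0.2844  0.019 ]
btn (array([409.1, 201.4]), np.int32(78), array([404, 197,  11,  10], dtype=int32)) [ 0.5584 -0.206   0.019 ]
btn (array([486.5, 204.6]), np.int32(83), array([482, 200,  10,  10], dtype=int32)) [ 0.5478 -0.3862  0.019 ]
btn (array([316.1, 232. ]), np.int32(733), array([289, 212,  61,  60], dtype=int32)) [0.4923 0.0086 0.019 ]
btn (array([400.6, 228. ]), np.int32(76), array([396, 223,  10,  11], dtype=int32)) [ 0.4975 -0.1841  0.019 ]
btn (array([445.4,
[... 1587 characters left out ...]
e=int32)) [ 0.5589 -0.206   0.012 ]
btn (array([365.6, 378.8]), np.int32(143), array([359, 373,  14,  13], dtype=int32)) [ 0.5683 -0.2855  0.012 ]
btn (array([407.3, 379.8]), np.int32(112), array([401, 375,  14,  12], dtype=int32)) [ 0.6452 -0.2983  0.012 ]
btn (array([322.3, 384.7]), np.int32(147), array([316, 378,  14,  14], dtype=int32)) [ 0.4866 -0.2873  0.012 ]
btn (array([540.6, 420.9]), np.int32(41), array([535, 415,  14,  10], dtype=int32)) [ 0.863  -0.4175  0.012 ]
btn (array([365.7, 431.3]), np.int32(179), array([359, 424,  15,  16], dtype=int32)) [ 0.5477 -0.3882  0.012 ]
btn (array([418.5, 445.3]), np.int32(126), array([411, 439,  15,  15], dtype=int32)) [ 0.6319 -0.4263  0.012 ]
```

View pics/z_top.png

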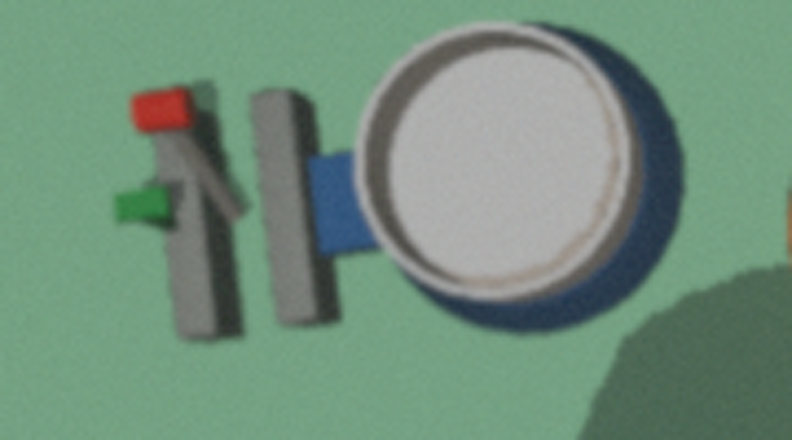

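View pics/z_side.png

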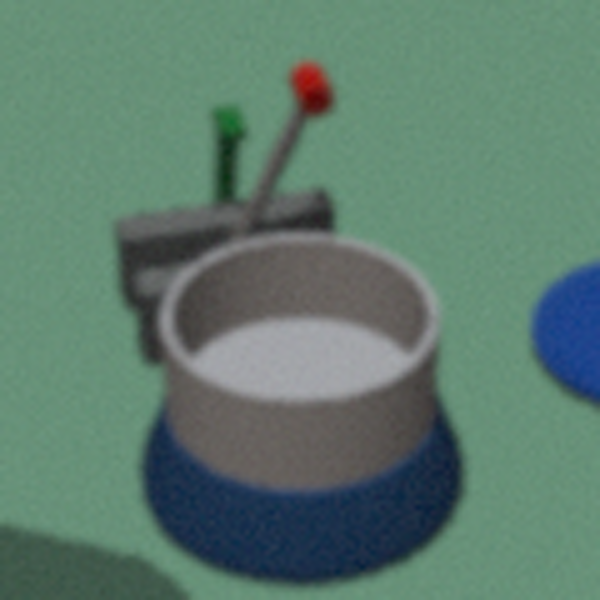

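```bash
python3 - <<'E'
from h import *
print("rim top",plane("top",(222.5,226.6),.105).round(4),"side",plane("side",(299.8,183.8),.105).round(4))
T=cv2.imread("pics/top0.png");S=cv2.imread("pics/side0.png")
h=hsv(T);H,s,v=h[...,0],h[...,1],h[...,2]
m=((s<60)&(v>110)).astype(np.uint8)[180:275,175:275]
c=max(cv2.findContours(m,0,1)[0],key=cv2.contourArea)
c=cv2.convexHull(c)
print("rim fit",cv2.fitEllipse(c)); e=cv2.fitEllipse(c)[0]; print(plane("top",(e[0]+175.5-.5,e[1]+180),.105).round(4))
# amber cover whole
m=((H>3)&(H<20)&(s>130)).astype(np.uint8)[200:285,280:360]
c=cv2.convexHull(max(cv2.findContours(m,0,1)[0],key=cv2.contourArea)); f=cv2.fitEllipse(c);print("cover",f,plane("top",(f[0][0]+280,f[0][1]+200),.011).round(4))
m=((v<60)&(s<200)).astype(np.uint8)
print("knob",[ (b,plane("top",b[0],.045).round(4)) for b in blobs(m,40,400)])
h=hsv(S);m=h[...,2]<50
print("knobside",[ (b,plane("side",b[0],.03).round(4)) for b in blobs(m,40,300)])
# cheeks: top corners in crop
def tp(x,y): return (110+x/4.4-.4,190+y/4.4-.4)
for a in[(250,93),(297,90),(320,320),(278,326),(155,135),(176,340),(218,336)]: print("cheek",plane("top",tp(*a),.05).round(4))
print("lev knob",two((146.8,214.8),(302,137.3)))
h=hsv(T);H,s,v=h[...,0],h[...,1],h[...,2]
g=blobs((H>50)&(H<75)&(s>140)&(np.arange(640)[None]<180),8);print(g)
h=hsv(S);H,s,v=h[...,0],h[...,1],h[...,2]
g2=blobs((H>50)&(H<75)&(s>140)&(np.arange(640)[None]>240)&(np.arange(640)[None]<310),8);print(g2)
E
```

```text
rim top [0.4996 0.2047 0.105 ] side [0.5009 0.2003 0.105 ]
rim fit ((46.253780364990234, 45.7053337097168), (63.51689529418945, 64.12487030029297), 37.66521072387695)
[0.5016 0.2074 0.105 ]
cover ((38.78642654418945, 41.69172668457031), (59.15044403076172, 59.415645599365234), 62.25992202758789) [0.4707 0.003  0.011 ]
knob [((array([80.7, 79. ]), np.int32(307), array([73, 50, 17, 61], dtype=int32)), array([0.8656, 0.5597, 0.045 ])), ((array([190.5, 142.4]), np.int32(80), array([186, 137,  10,  11], dtype=int32)), array([0.7009, 0.2908, 0.045 ])), ((array([160.3, 251.8]), np.int32(76), array([158, 239,   6,  26], dtype=int32)), array([0.4526, 0.3573, 0.045 ])), ((array([633.6, 336.4]), np.int32(388), array([627, 301,  13,  64], dtype=int32)), array([ 0.2352, -0.7121,  0.045 ])), ((array([389.8, 311.8]), np.int32(64), array([385, 308,  10,   9], dtype=int32)), array([ 0.3106, -0.1499,  0.045 ])), ((array([206.8, 341. ]), np.int32(78), array([202, 337,  11,   9], dtype=int32)), array([0.2545, 0.2531, 0.045 ])), ((array([635.7, 458.7]), np.int32(225), array([627, 441,  13,  39], dtype=in
[... 637 characters left out ...]
), ((array([223.1, 330.7]), np.int32(148), array([218, 323,  11,  17], dtype=int32)), array([ 0.3084, -0.1549,  0.03  ])), ((array([145.2, 459.3]), np.int32(146), array([135, 432,  20,  48], dtype=int32)), array([ 0.1774, -0.403 ,  0.03  ]))]
cheek [0.5441 0.3426 0.05  ]
cheek [0.545  0.3183 0.05  ]
cheek [0.428  0.3057 0.05  ]
cheek [0.4254 0.3272 0.05  ]
cheek [0.5236 0.3918 0.05  ]
cheek [0.4192 0.3797 0.05  ]
cheek [0.4209 0.3581 0.05  ]
lev knob (array([0.52420777, 0.35660943, 0.1359675 ]), np.float64(0.00019112803225500007))
[(array([142.1, 236. ]), np.int32(48), array([137, 233,  11,   6], dtype=int32))]
[(array([285.5, 144.4]), np.int32(19), array([284, 142,   4,   6], dtype=int32))]
```

Call:
step_arm:
  increments:
    - [[-2.9,-4.3,0,0],[-2.9,-4.3,0,0],[-2.9,-4.3,0,0],[-2.9,-4.3,0,0],[-2.9,-4.3,0,0],[-2.9,-4.3,0,0],[-2.9,-4.3,0,0],[-2.9,-4.3,0,0],[0,0,0,-10],[0,0,0,-10],[0,0,0,-10],[0,0,0,-10],[0,0,0,-10],[0,0,0,-10],[0,0,0,-7]]
  fingers: 0
  force: 8

```text
time_s: 1.98
ee_pos: [0.5046, -0.2819, 0.2179]
tool_rot: [-179.7, 0.3, 2.2]
wrist_force: [-0.0, -0.2, 0.3]
finger_gap: 0.008
```

```bash
python3 - <<'E'
from h import *
for z in(.1,.104,.108): print("pt",z,plane("top",(142.1,236),z).round(4),plane("side",(285.5,144.4),z).round(4))
print(two((142.1,236),(285.5,144.4)))
p,R,s=tool();print(p,s['tool_rot'],s['time_s'],s['qpos'])
E
```

```text
pt 0.1 [0.4837 0.3792 0.1   ] [0.483  0.3842 0.1   ]
pt 0.104 [0.4833 0.3777 0.104 ] [0.4826 0.378  0.104 ]
pt 0.108 [0.483  0.3762 0.108 ] [0.4821 0.3718 0.108 ]
(array([0.48293315, 0.37758376, 0.10429466]), np.float64(0.0007390180318686755))
[ 0.50459583 -0.28194658  0.21792763] [-179.72331355    0.26014351    2.18322822] 1.975 [-3.15434836e+01  1.12766092e+01  1.13636693e+02  1.04018817e-01
  5.54567262e+01 -3.37853420e+01]
```

Call:
step_arm:
  increments:
    - [[0.6,-5.0,0,2],[0.6,-5.3,0,0],[0.6,-5.3,0,0],[0.6,-5.3,0,0],[0.6,-5.3,0,0],[0.6,-5.3,0,0],[0.6,-5.3,0,0],[0.6,-5.3,0,0],[0.6,-5.3,0,0],[0.6,-5.3,0,0],[0.6,-5.3,0,0],[0.6,-5.3,0,0],[0,0,0,0]]

```text
time_s: 3.6
ee_pos: [0.5722, 0.3717, 0.2184]
tool_rot: [-179.8, 0.4, 0.2]
wrist_force: [-0.5, -1.4, -0.7]
finger_gap: 0.006
```

```bash
python3 - <<'E'
from h import *
print(go((.572,.357,.126),0),tool()[2]['time_s'])
E
```

```text
(array([0.03, 1.5 , 9.23]), np.float64(0.2)) 3.6
```

Call:
step_arm:
  increments:
    - [[0,0.8,4.6,0],[0,0.7,4.6,0],[0,0,0,0],[-1.5,0.15,0,0],[-1.5,0.15,0,0],[-1.5,0.15,0,0],[-1.5,0.15,0,0],[-1.5,0.15,0,0],[-1.5,0.15,0,0],[-1.0,0.1,0,0],[-1.0,0.1,0,0]]

```text
time_s: 4.97
ee_pos: [0.4562, 0.3448, 0.1308]
tool_rot: [-179.6, -0.0, 0.2]
wrist_force: [2.8, 0.5, -2.0]
finger_gap: 0.002
```

```bash
python3 - <<'E'
from h import *
print(go((.448,.343,.126),0),tool()[2])
E
```

```text
(array([-0.82,  0.18,  0.48]), np.float64(0.2)) {'time_s': 4.975, 'qpos': array([ 34.58988312,  17.63395418, 116.67717661,   0.48486692,
        45.41552975,  34.05390868]), 'qd': array([ 4.18569527, -6.02940926,  8.66269554,  0.03952711, -2.47020696,
        4.09840664]), 'joint_torque': array([ -0.15141268, -61.63375854, -35.28434157,   0.32461275,
         0.6056276 ,  -0.12170593]), 'ee_pos': array([0.45620359, 0.34480691, 0.13078335]), 'tool_rot': array([-1.79560062e+02, -3.13299646e-02,  1.96319650e-01]), 'wrist_force': array([ 2.83579565,  0.5493782 , -2.02024772]), 'wrist_torque': array([ 0.03385781, -0.54324759,  0.02749221]), 'finger_gap': 0.001775194784934232}
```

Call:
step_arm:
  increments:
    - [[-0.3,0,0.3,0],[-0.3,0,0.1,0],[-0.3,0,0,0]]

```text
time_s: 5.35
ee_pos: [0.4465, 0.3448, 0.1263]
tool_rot: [-179.6, -0.0, 0.2]
wrist_force: [2.8, -0.3, -1.1]
finger_gap: 0.007
```

Call:
step_arm:
  increments:
    - [[-0.2,0,0,0],[-0.2,0,0,0]]

```text
time_s: 5.6
ee_pos: [0.4458, 0.3452, 0.1268]
tool_rot: [-179.5, -0.4, 0.3]
wrist_force: [20.0, -4.9, -10.9]
finger_gap: 0.007
```

Call:
step_arm:
  increments:
    - [[1.0,0,0,0],[1.0,0,0,0],[0,0,-5,0],[0.3,0,-4,0],[0,5.5,0,0],[0,5.5,0,0],[0,5.5,0,0],[0,5.5,0,0],[0,5.5,0,0],[0,5.5,0,0],[0,5.5,0,0],[0,5.5,0,0],[0,5,0,0]]
  fingers: 4.4

```text
time_s: 7.22
ee_pos: [0.4742, -0.1584, 0.2169]
tool_rot: [-179.4, -0.4, 0.4]
wrist_force: [0.7, -0.0, -0.6]
finger_gap: 0.481
```

```bash
cat > look.py <<'E'
from h import *
import sys
def buttons(T=None,S=None):
    out=[]
    for n in("top","side"):
        im=ctrl.camera(n); cv2.imwrite(f"pics/{n}{sys.argv[1]}.png",im)
        h=hsv(im);H,s,v=h[...,0],h[...,1],h[...,2]
        for b in blobs((H>8)&(H<25)&(s>100)&(v<160),30,260):
            X=plane(n,b[0],.019 if n=="top" else .012)
            if .4<X[0]<.61 and X[1]<-.1: print(n,b[1],X.round(4))
if __name__=="__main__":
    buttons(); print(ctrl.observe()['time_s'])
E
python3 look.py 1; python3 -c "
from h import *
print(go((.497,-.184,.1),0))"
```

```text
side 120 [ 0.4971 -0.1838  0.012 ]
side 128 [ 0.5588 -0.2063  0.012 ]
side 146 [ 0.5681 -0.2855  0.012 ]
side 151 [ 0.4866 -0.2875  0.012 ]
side 178 [ 0.5477 -0.3882  0.012 ]
7.325
(array([ 2.16,  2.51, 11.69]), np.float64(0.2))
```

View pics/side1.png

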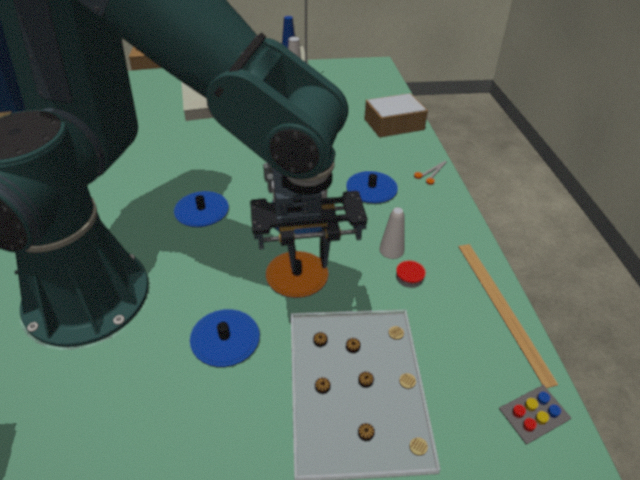

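View pics/top1.png

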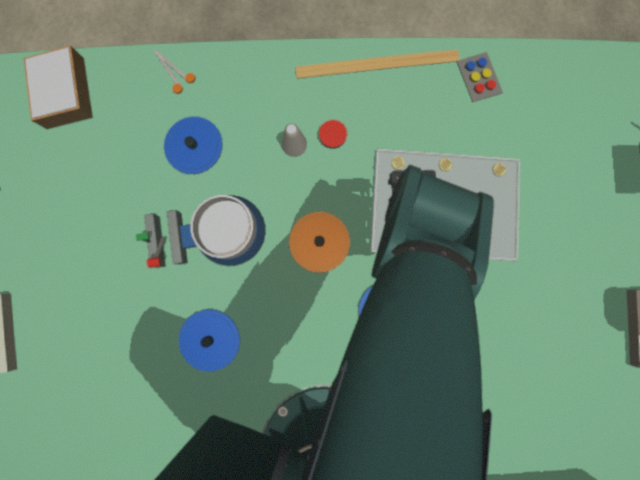

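The lever is at its off stop: the knob is at (153,263) in the top view and the push force rose to 20 N. All five buttons are unmoved. I'm going for the first one, at (.497,-.184).

Call:
step_arm:
  increments:
    - [[1.1,1.3,5,0],[1.0,1.2,4,0],[0,0,0,0]]

```text
time_s: 7.7
ee_pos: [0.4977, -0.1856, 0.1257]
tool_rot: [-179.4, -0.5, 0.1]
wrist_force: [-0.3, -0.1, 0.9]
finger_gap: 0.484
```

```bash
python3 -c "
from h import *
print(go((.497,-.184,.0155),0))"
```

```text
(array([-0.17, -0.05, 11.02]), np.float64(0.1))
```

Call:
step_arm:
  increments:
    - [[-0.1,-0.1,4.5,0],[0,0,4,0],[0,0,1.5,0],[0,0,0.6,0],[0,0,0,0]]

```text
time_s: 8.32
ee_pos: [0.5016, -0.1831, 0.0243]
tool_rot: [-179.5, -0.8, 0.1]
wrist_force: [0.2, -0.5, 0.7]
finger_gap: 0.481
```

Call:
step_arm:
  increments:
    - [[0,0,0,0],[0,0,0,0],[0,0,0,0],[0,0,0,0]]
  fingers: 2.4
  force: 8

```text
time_s: 8.82
ee_pos: [0.503, -0.1837, 0.0276]
tool_rot: [-179.6, -1.0, 0.1]
wrist_force: [-0.2, -0.7, 0.3]
finger_gap: 0.266
```

Call:
step_arm:
  increments:
    - [[0,0,-0.5,0],[-0.3,0,0,0],[-0.2,0,0,0]]
  fingers: 4.4

```text
time_s: 9.2
ee_pos: [0.498, -0.1839, 0.0332]
tool_rot: [-179.6, -1.1, 0.1]
wrist_force: [-0.6, 0.4, -0.3]
finger_gap: 0.481
```

```bash
python3 look.py 2; python3 -c "
from h import *
print(tool()[2]['ee_pos'],go((.497,-.184,.0155),0))"
```

```text
top 76 [ 0.5485 -0.3863  0.019 ]
side 35 [ 0.4709 -0.1136  0.012 ]
side 117 [ 0.5058 -0.1849  0.012 ]
side 129 [ 0.5589 -0.2067  0.012 ]
side 146 [ 0.5681 -0.2857  0.012 ]
side 152 [ 0.4864 -0.2875  0.012 ]
side 175 [ 0.5478 -0.388   0.012 ]
9.3
[ 0.49788747 -0.18386179  0.0331032 ] (array([-0.12,  0.03,  1.76]), np.float64(0.1))
```

```bash
python3 -c "
from h import *
im=cv2.imread('pics/side2.png')[280:400,260:420]
cv2.imwrite('pics/z2.png',cv2.resize(im,None,fx=5,fy=5,interpolation=cv2.INTER_CUBIC))
h=hsv(cv2.imread('pics/side2.png'));H,s,v=h[...,0],h[...,1],h[...,2]
print([b for b in blobs((H>8)&(H<25)&(s>100)&(v<160),30,260) if b[0][1]>300])
"
```

```text
[(array([302.8, 312.2]), np.int32(35), array([298, 310,  12,   5], dtype=int32)), (array([395.7, 332. ]), np.int32(83), array([390, 328,  13,  10], dtype=int32)), (array([324.5, 338.5]), np.int32(117), array([319, 333,  12,  12], dtype=int32)), (array([352.9, 344.7]), np.int32(129), array([347, 339,  13,  13], dtype=int32)), (array([365.5, 378.9]), np.int32(146), array([359, 373,  14,  13], dtype=int32)), (array([407.5, 380. ]), np.int32(91), array([401, 375,  14,  12], dtype=int32)), (array([322.2, 384.8]), np.int32(152), array([316, 378,  14,  14], dtype=int32)), (array([528.9, 407.7]), np.int32(35), array([525, 403,  12,   8], dtype=int32)), (array([540.7, 421.3]), np.int32(35), array([535, 418,  14,   7], dtype=int32)), (array([365.7, 431.2]), np.int32(175), array([359, 424,  15,  15], dtype=int32)), (array([418.2, 445.4]), np.int32(123), array([411, 439,  15,  14], dtype=int32))]
```

View pics/z2.png

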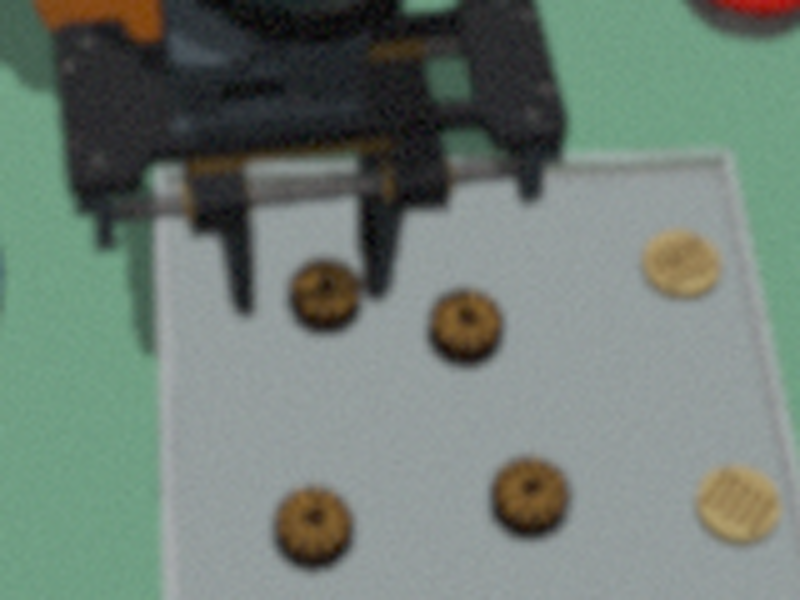

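The view shows the first button pushed about 8 mm along +x, to (324,338) in the side view. I'll recentre and descend in checked steps.

Call:
step_arm:
  increments:
    - [[0.7,0.1,0.5,0],[0,0,0.6,0],[0,0,0.5,0]]

```text
time_s: 9.68
ee_pos: [0.506, -0.1849, 0.0162]
tool_rot: [-179.6, -1.1, 0.1]
wrist_force: [0.3, 0.0, -0.5]
finger_gap: 0.483
```

Call:
step_arm:
  increments:
    - [[0,0,0.05,0],[0,0,0.05,0],[0,0,0.05,0]]
  fingers: 2.4

```text
time_s: 10.05
ee_pos: [0.5057, -0.1848, 0.0144]
tool_rot: [-179.6, -1.0, 0.1]
wrist_force: [-3.7, 0.8, 7.2]
finger_gap: 0.324
```

Call:
step_arm:
  increments:
    - [[0,0,-3,0],[0,0,-5,0],[0,0,-5,0],[0,-3.5,-2,0],[0,-5,0,0],[0,-5,0,0],[0,-5,0,0],[0,-5,0,0],[0,-5,0,0],[0,-5,0,0],[0,0,0,0]]

```text
time_s: 11.42
ee_pos: [0.5029, 0.159, 0.1746]
tool_rot: [-179.6, -1.3, -0.0]
wrist_force: [-0.7, -1.1, 0.3]
finger_gap: 0.325
```

```bash
python3 -c "
from h import *
print(go((.500,.177,.085),0),tool()[2]['finger_gap'])"
```

```text
(array([-0.5 , -1.73,  8.96]), np.float64(-0.0)) 0.3253605098160472
```

Call:
step_arm:
  increments:
    - [[-0.5,-1.7,0,0],[0,0,4,0],[0,0,3,0],[0,0,1.5,0],[0,0,0,0]]

```text
time_s: 12.05
ee_pos: [0.5003, 0.1748, 0.0885]
tool_rot: [-179.6, -1.4, -0.0]
wrist_force: [1.3, -0.1, 0.3]
finger_gap: 0.324
```

```bash
python3 look.py 3;python3 -c "
from h import *
print(go((.500,.177,.085),0),tool()[2]['finger_gap'])"
```

```text
top 76 [ 0.5684 -0.2841  0.019 ]
top 78 [ 0.5584 -0.206   0.019 ]
top 76 [ 0.5476 -0.3865  0.019 ]
top 72 [ 0.4876 -0.287   0.019 ]
side 123 [ 0.5589 -0.206   0.012 ]
side 145 [ 0.5683 -0.2857  0.012 ]
side 153 [ 0.4867 -0.2877  0.012 ]
side 182 [ 0.5479 -0.3882  0.012 ]
12.15
(array([-0.13, -0.18,  0.47]), np.float64(-0.0)) 0.326333693848731
```

View pics/side3.png

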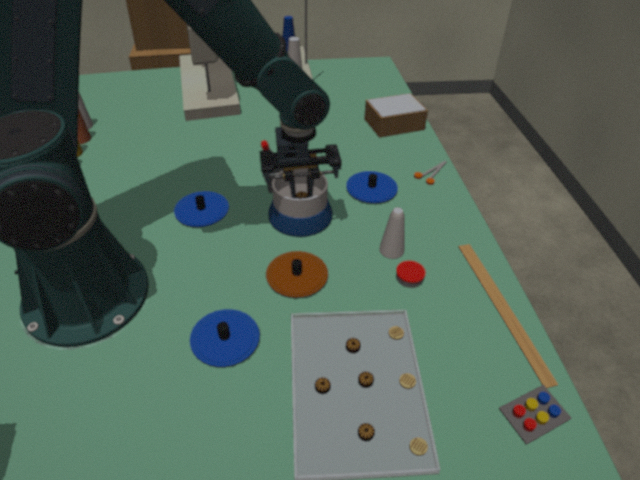

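Call:
step_arm:
  increments:
    - [[0,0,0.2,0],[0,0,0,0]]
  fingers: 4.4

```text
time_s: 12.4
ee_pos: [0.5022, 0.1754, 0.0894]
tool_rot: [-179.5, -1.7, -0.1]
wrist_force: [0.6, -1.1, -0.4]
finger_gap: 0.483
```

Call:
step_arm:
  increments:
    - [[0,0,-4,0],[0,0,-4,0],[0.8,5.4,0,0],[0.8,5.4,0,0],[0.8,5.4,0,0],[0.8,5.4,0,0],[0.8,5.4,0,0],[0.8,5.4,2,0],[0.8,4,3,0],[0,0,0,0]]

```text
time_s: 13.65
ee_pos: [0.5632, -0.2003, 0.1264]
tool_rot: [-179.6, -2.4, 0.1]
wrist_force: [-0.2, 0.4, -0.2]
finger_gap: 0.483
```

```bash
python3 look.py 4;python3 -c "
from h import *
print(go((.5587,-.206,.06),0),tool()[2]['finger_gap'])
cv2.imwrite('pics/z4.png',cv2.resize(np.hstack([cv2.imread('pics/side4.png')[120:240,240:360],cv2.imread('pics/top4.png')[180:300,130:280]]),None,fx=2.8,fy=2.8))"
```

```text
side 127 [ 0.5588 -0.2063  0.012 ]
side 144 [ 0.5681 -0.2855  0.012 ]
side 150 [ 0.4864 -0.2875  0.012 ]
side 180 [ 0.5478 -0.388   0.012 ]
13.75
(array([-0.8 ,  0.8 ,  6.79]), np.float64(0.2)) 0.48058388757995635
```

View pics/z4.png

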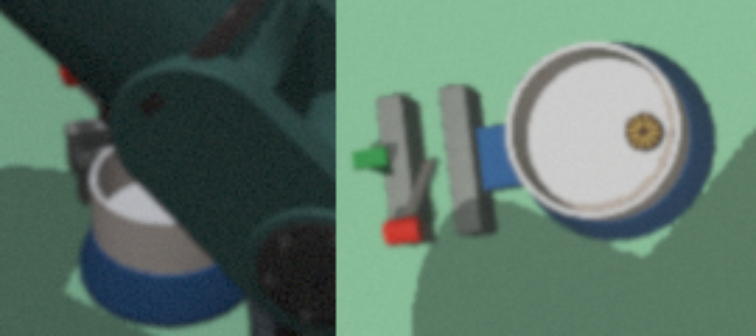

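Call:
step_arm:
  increments:
    - [[0,0,0,0],[0,0,0,0],[0,0,0,0],[0,0,0,0],[0,0,0,0],[0,0,0,0]]

```text
time_s: 14.5
ee_pos: [0.5645, -0.1956, 0.1309]
tool_rot: [-179.7, -2.7, 0.5]
wrist_force: [-0.3, -0.2, -0.8]
finger_gap: 0.483
```

Call:
step_arm:
  increments:
    - [[0,0,0,10],[0,0,0,10],[0,0,0,-10],[0,0,0,-10],[0,0,0,0],[0,0,0,0]]

```text
time_s: 15.25
ee_pos: [0.5644, -0.1958, 0.1305]
tool_rot: [-179.6, -2.6, -0.2]
wrist_force: [0.2, 0.2, -0.2]
finger_gap: 0.485
```

```bash
python3 -c "
from h import *
print(go((.5587,-.206,.04),0),go((.5587,-.206,.0155),0))"
```

```text
(array([-0.98,  1.08,  9.01]), np.float64(-0.2)) (array([-1.09,  1.1 , 11.46]), np.float64(-0.2))
```

Call:
step_arm:
  increments:
    - [[-0.9,1.1,2,0],[0,0,3.2,0],[0,0,2.6,0],[0,0,0,0]]

```text
time_s: 15.75
ee_pos: [0.5595, -0.207, 0.051]
tool_rot: [-179.6, -2.7, -0.9]
wrist_force: [0.8, 0.2, -0.4]
finger_gap: 0.487
```

```bash
python3 -c "
from h import *
print(tool()[2]['tool_rot'],go((.5587,-.206,.0155),0))"
```

```text
[-179.64728658   -2.73374345   -0.94878996] (array([-0.25, -0.07,  3.54]), np.float64(-0.9))
```

Call:
step_arm:
  increments:
    - [[-0.2,-0.1,1.5,0],[0,0,1.2,-1],[-0.1,0,0.7,0]]

```text
time_s: 16.12
ee_pos: [0.5594, -0.2062, 0.0172]
tool_rot: [-179.8, -2.9, 0.0]
wrist_force: [-0.8, -0.3, 0.0]
finger_gap: 0.482
```

Call:
step_arm:
  increments:
    - [[0,0,0.1,0],[0,0,0.05,0],[0,0,0.05,0]]
  fingers: 2.4

```text
time_s: 16.5
ee_pos: [0.5595, -0.2062, 0.0155]
tool_rot: [-179.8, -2.9, -0.0]
wrist_force: [-5.0, 0.7, 8.0]
finger_gap: 0.326
```

Call:
step_arm:
  increments:
    - [[0,0,-3,0],[0,0,-5,0],[0,0,-5,0],[-0.7,-4,-2,0],[-0.7,-5.5,0,0],[-0.7,-5.5,0,0],[-0.7,-5.5,0,0],[-0.7,-5.5,0,0],[-0.7,-5.5,0,0],[-0.7,-5,0,0],[-0.7,-4,0,0],[0,0,0,0]]

```text
time_s: 18.0
ee_pos: [0.4971, 0.2101, 0.1751]
tool_rot: [-179.7, -3.6, -0.2]
wrist_force: [0.5, -1.1, 1.1]
finger_gap: 0.331
```

```bash
python3 -c "
from h import *
print(go((.500,.232,.086),0),tool()[2]['finger_gap'])"
```

```text
(array([-0.27, -2.15,  8.92]), np.float64(-0.2)) 0.33057681104785175
```

Call:
step_arm:
  increments:
    - [[-0.2,-1.1,0.5,0],[0,-1.0,2,0],[0,0,2,0],[0,0,2,0],[0,0,1.5,0],[0,0,0.5,0]]

```text
time_s: 18.75
ee_pos: [0.5019, 0.23, 0.0877]
tool_rot: [-179.7, -3.7, -0.5]
wrist_force: [0.2, 0.5, 0.2]
finger_gap: 0.324
```

```bash
python3 -c "
from h import *
print(tool()[2]['tool_rot'],go((.500,.232,.086),0),tool()[2]['finger_gap'])"
```

```text
[-179.68666607   -3.68295895   -0.47799507] (array([-0.2 , -0.2 ,  0.16]), np.float64(-0.5)) 0.32423187971316675
```

Call:
step_arm:
  increments:
    - [[0,0,0.1,0],[0,0,0,0]]
  fingers: 4.4

```text
time_s: 19.0
ee_pos: [0.5023, 0.2298, 0.0871]
tool_rot: [-179.7, -3.7, -0.5]
wrist_force: [-0.4, 0.5, -0.0]
finger_gap: 0.478
```

Call:
step_arm:
  increments:
    - [[0,0,-2,0],[0,0,-2,0],[0,0.9,0,0],[0,0.9,0,0],[0,0.9,0,0]]

```text
time_s: 19.62
ee_pos: [0.4998, 0.2013, 0.1285]
tool_rot: [-179.6, -3.8, -0.5]
wrist_force: [0.8, 0.2, -0.5]
finger_gap: 0.486
```

Call:
step_arm:
  increments:
    - [[0.8,0,0,0],[0.8,0,0,0],[0.8,0,0,0],[0.8,0,0,0]]
  fingers: 0

```text
time_s: 20.12
ee_pos: [0.5336, 0.2001, 0.1297]
tool_rot: [-179.7, -3.7, -0.5]
wrist_force: [0.3, 0.1, 0.8]
finger_gap: 0.077
```

```bash
python3 look.py 5;python3 -c "
from h import *
print(go((.54,.205,.096),0),tool()[2])"
```

```text
top 78 [ 0.5985 -0.2741  0.019 ]
top 76 [ 0.5478 -0.3865  0.019 ]
top 73 [ 0.4876 -0.2867  0.019 ]
side 142 [ 0.5984 -0.275   0.012 ]
side 148 [ 0.4866 -0.2873  0.012 ]
side 175 [ 0.548  -0.3879  0.012 ]
20.225
(array([ 0.38, -0.47,  3.42]), np.float64(-0.5)) {'time_s': 20.225, 'qpos': array([ 18.6267482 ,  16.41095931, 118.60628244,  -1.37664192,
        41.33385246,  20.16598262]), 'qd': array([ 0.24315418, -0.70123558,  1.33131043,  0.03876907, -0.16314987,
        0.39160287]), 'joint_torque': array([-2.99819335e-01, -5.95299268e+01, -3.54762375e+01,  2.33187742e-02,
       -1.39696263e-01, -7.94345420e-02]), 'ee_pos': array([0.53388573, 0.20017164, 0.12984647]), 'tool_rot': array([-179.65861141,   -3.75279701,   -0.54567249]), 'wrist_force': array([-0.18466258, -0.56400008,  0.52907436]), 'wrist_torque': array([-0.03392557, -0.05321188,  0.02167746]), 'finger_gap': 0.006901541638351394}
```

View pics/side5.png

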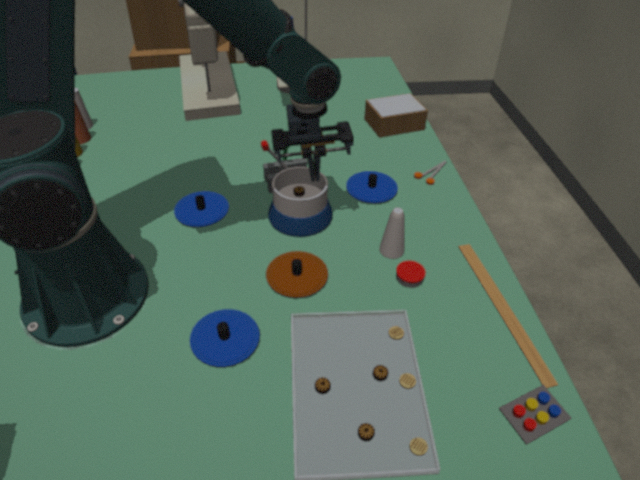

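A knock happened: one button is now at (.598,-.275), (381,372) in the side view. The tool tilt has drifted to -3.7°, so I'll try trimming it by pressing the fingertips lightly against the fixed bowl wall.

Call:
step_arm:
  increments:
    - [[-0.2,0,1,0],[-0.2,0,1.5,0],[0,0,1,0],[0.4,0,0.2,0],[0.3,0,0,0],[0.3,0,0,0]]

```text
time_s: 20.98
ee_pos: [0.5416, 0.2003, 0.0898]
tool_rot: [-179.7, -3.7, -0.5]
wrist_force: [-0.2, 0.5, 0.6]
finger_gap: 0.002
```

Call:
step_arm:
  increments:
    - [[0.3,0,0,0],[0.3,0,0,0],[0.3,0,0,0]]

```text
time_s: 21.35
ee_pos: [0.5481, 0.2, 0.0902]
tool_rot: [-179.7, -3.2, -0.6]
wrist_force: [-29.2, 6.9, 21.2]
finger_gap: 0.007
```

Call:
step_arm:
  increments:
    - [[0.2,0,0,0],[0.2,0,0,0],[0.2,0,0,0],[0.2,0,0,0]]

```text
time_s: 21.85
ee_pos: [0.5478, 0.2001, 0.0902]
tool_rot: [-179.9, -2.2, -0.7]
wrist_force: [-18.3, 2.4, 14.5]
finger_gap: 0.006
```

Call:
step_arm:
  increments:
    - [[0.2,0,0,0],[0.2,0,0,0],[0.2,0,0,0],[0.2,0,0,0],[0.2,0,0,0],[0.2,0,0,0],[0.2,0,0,0],[0.2,0,0,0]]

```text
time_s: 22.85
ee_pos: [0.5476, 0.2002, 0.0905]
tool_rot: [179.9, -0.0, -1.0]
wrist_force: [-17.7, 3.2, 15.2]
finger_gap: 0.007
```

Call:
step_arm:
  increments:
    - [[0.2,0,0,0],[0.2,0,0,0],[0.2,0,0,0],[-0.5,0,0,0],[-1,0,0,0],[0,0,-3,0],[0,0,-3,0],[0,0,-1,0]]
  fingers: 0

```text
time_s: 23.85
ee_pos: [0.5311, 0.2004, 0.1617]
tool_rot: [179.8, 0.8, -1.1]
wrist_force: [1.1, 0.4, -0.1]
finger_gap: 0.003
```

```bash
python3 look.py 6;python3 -c "
from h import *
print(go((.487,-.2872,.1),0),go((.487,-.2872,.1),0),tool()[2]['tool_rot'])"
```

```text
top 79 [ 0.5983 -0.2739  0.019 ]
top 76 [ 0.5478 -0.3867  0.019 ]
top 70 [ 0.4876 -0.2865  0.019 ]
side 138 [ 0.5984 -0.2748  0.012 ]
side 150 [ 0.4866 -0.2873  0.012 ]
side 177 [ 0.5479 -0.3881  0.012 ]
23.95
(array([-3.39, 48.8 ,  6.37]), np.float64(-1.1)) (array([-3.39, 48.8 ,  6.37]), np.float64(-1.1)) [179.74212505   0.85726293  -1.07810936]
```

Next is E at (.487,-.287), moving more slowly.

Call:
step_arm:
  increments:
    - [[-0.2,3.2,-1,-1],[-0.2,3.2,0,0],[-0.2,3.2,0,0],[-0.2,3.2,0,0],[-0.2,3.2,0,0],[-0.2,3.2,0,0],[-0.2,3.2,0,0],[-0.2,3.2,0,0],[-0.2,3.2,0,0],[-0.2,3.2,0,0],[-0.2,3.2,1,0],[-0.2,3.2,1.5,0],[-0.2,3.2,1.5,0],[-0.2,3.2,1.5,0],[-0.2,2.2,1.5,0],[0,1,1.5,0],[0,0,0.5,0]]
  fingers: 4.4

```text
time_s: 26.08
ee_pos: [0.4864, -0.2926, 0.0604]
tool_rot: [-180.0, 2.0, 0.0]
wrist_force: [-0.2, 0.0, 0.7]
finger_gap: 0.484
```

```bash
python3 -c "
from h import *
print(go((.4868,-.287,.0155),0),tool()[2]['tool_rot'])"
```

```text
(array([ 0.19, -0.56,  4.48]), np.float64(0.0)) [-1.79997396e+02  1.99187993e+00  8.11681551e-03]
```

Call:
step_arm:
  increments:
    - [[0.1,-0.5,1.5,0],[0.1,0,1.5,0],[0,0,1.2,0],[0,0,0.3,0]]

```text
time_s: 26.58
ee_pos: [0.4878, -0.2854, 0.0137]
tool_rot: [-180.0, 2.0, 0.1]
wrist_force: [-13.9, 14.4, 71.2]
finger_gap: 0.468
```

```bash
python3 -c "
from h import *
print(go((.4868,-.287,.0155),0),tool()[2]['tool_rot'])"
```

```text
(array([-0.11,  0.16, -0.17]), np.float64(0.1)) [-1.79990475e+02  1.98476482e+00  1.32572854e-01]
```

Call:
step_arm:
  increments:
    - [[0,0,-0.25,0],[-0.05,0.1,0,0]]

```text
time_s: 26.82
ee_pos: [0.4878, -0.2862, 0.0164]
tool_rot: [180.0, 2.0, 0.2]
wrist_force: [-0.9, -0.3, 0.3]
finger_gap: 0.483
```

Call:
step_arm:
  increments:
    - [[0,0,0,0],[0,0,0,0],[0,0,0,0]]
  fingers: 2.4

```text
time_s: 27.2
ee_pos: [0.4878, -0.2862, 0.016]
tool_rot: [180.0, 2.0, 0.2]
wrist_force: [-0.2, 0.7, 3.9]
finger_gap: 0.323
```

Call:
step_arm:
  increments:
    - [[0,0,-2,0],[0,0,-3,0],[0,0,-3,0],[0,-3,-3,0],[0,-3.2,-3,0],[0.1,-3.2,0,0],[0.1,-3.2,0,0],[0.1,-3.2,0,0],[0.1,-3.2,0,0],[0.1,-3.2,0,0],[0.1,-3.2,0,0],[0.1,-3.2,0,0],[0.1,-3.2,0,0],[0.1,-3.2,0,0],[0.1,-3.2,0,0],[0.1,-3.2,0,0],[0.1,-3,0,0],[0.1,-2,0,0],[0,0,0,0]]

```text
time_s: 29.58
ee_pos: [0.5069, 0.1925, 0.1824]
tool_rot: [179.9, 0.9, 0.1]
wrist_force: [-0.4, -1.0, -0.7]
finger_gap: 0.326
```

```bash
python3 look.py 7; python3 -c "
from h import *
print(go((.50,.203,.09),0),tool()[2]['tool_rot'])"
```

```text
top 79 [ 0.5985 -0.2744  0.019 ]
top 79 [ 0.5478 -0.3862  0.019 ]
side 135 [ 0.5984 -0.2748  0.012 ]
side 179 [ 0.5478 -0.3879  0.012 ]
29.675
(array([-0.54, -1.18,  9.22]), np.float64(0.1)) [1.79918249e+02 8.88237033e-01 6.62149228e-02]
```

View pics/side7.png

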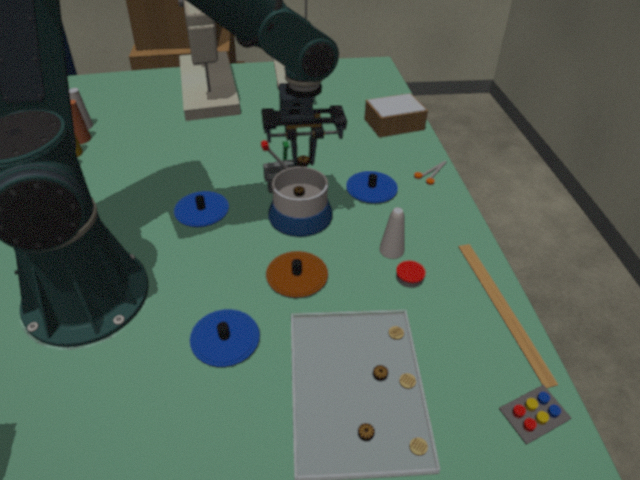

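Call:
step_arm:
  increments:
    - [[0.2,-0.6,2,0],[0.2,-0.5,2,0],[0,0,2,0],[0,0,2,0],[0,0,1,0],[0,0,0,0]]

```text
time_s: 30.42
ee_pos: [0.5082, 0.1991, 0.0838]
tool_rot: [179.8, 1.1, -0.2]
wrist_force: [-0.1, -0.3, 0.7]
finger_gap: 0.324
```

Call:
step_arm:
  increments:
    - [[0,0,0,0],[0,0,0,0]]
  fingers: 4.2

```text
time_s: 30.68
ee_pos: [0.5088, 0.1991, 0.0846]
tool_rot: [179.9, 1.0, -0.2]
wrist_force: [-0.5, 0.5, -0.1]
finger_gap: 0.453
```

Call:
step_arm:
  increments:
    - [[0,0,-2,0],[0,0,-3,0],[0,0,-3,0],[0.5,3.5,0,0],[0.5,3.5,0,0],[0.3,3.5,0,0],[0.3,3.5,0,0],[0.3,3.5,0,0],[0.3,3.5,0,0],[0.3,3.5,0,0],[0.3,3.5,0,0],[0.3,3.5,0,0],[0.3,3.5,0,0],[0.3,3.5,0,0],[0.3,3.5,0,0],[0.3,3.5,0,0],[0.2,3.5,1,0],[0,3.5,2,0],[0,3,2,0],[0,0,1,0]]

```text
time_s: 33.17
ee_pos: [0.5617, -0.3755, 0.1225]
tool_rot: [179.6, -0.4, -0.1]
wrist_force: [-0.6, -0.4, 0.4]
finger_gap: 0.458
```

```bash
python3 look.py 8; python3 -c "
from h import *
print(go((.5478,-.387,.06),0),tool()[2]['tool_rot'])
cv2.imwrite('pics/z8.png',cv2.resize(cv2.imread('pics/top8.png')[180:300,130:280],None,fx=4,fy=4))"
```

```text
top 36 [ 0.5983 -0.2732  0.019 ]
top 69 [ 0.5471 -0.385   0.019 ]
side 136 [ 0.5869 -0.2734  0.012 ]
side 179 [ 0.5478 -0.388   0.012 ]
33.275
(array([-1.4 ,  1.32,  6.22]), np.float64(-0.0)) [ 1.79636593e+02 -3.74071706e-01 -4.12969492e-02]
```

View pics/z8.png

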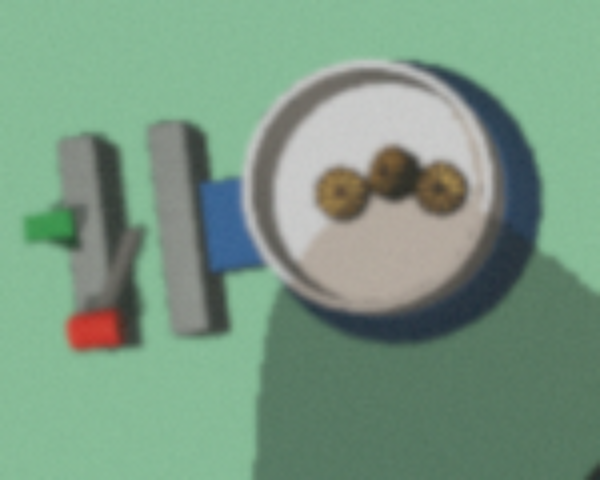

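Three buttons are in the bowl, one of them leaning. Now button C.

Call:
step_arm:
  increments:
    - [[-0.7,0.7,2,0],[-0.7,0.7,2,0],[0,0,1.5,0],[0,0,0,0]]

```text
time_s: 33.78
ee_pos: [0.547, -0.3868, 0.0642]
tool_rot: [179.6, -0.4, 0.1]
wrist_force: [-0.9, -0.2, 0.4]
finger_gap: 0.462
```

```bash
python3 -c "
from h import *
print(go((.5478,-.387,.0165),0),tool()[2]['tool_rot'])"
```

```text
(array([ 0.05, -0.01,  4.77]), np.float64(0.1)) [ 1.79637608e+02 -3.84518480e-01  6.34239210e-02]
```

Call:
step_arm:
  increments:
    - [[0.05,0,1.5,0],[0,0,1.5,0],[0,0,1,0],[0,0,0.3,0]]

```text
time_s: 34.28
ee_pos: [0.5486, -0.3869, 0.0187]
tool_rot: [179.6, -0.4, 0.1]
wrist_force: [0.1, -0.3, 0.4]
finger_gap: 0.461
```

Call:
step_arm:
  increments:
    - [[-0.05,0,0.2,0],[0,0,0.05,0]]

```text
time_s: 34.52
ee_pos: [0.5482, -0.3871, 0.0162]
tool_rot: [179.6, -0.4, 0.1]
wrist_force: [0.7, 0.1, 0.1]
finger_gap: 0.46
```

Call:
step_arm:
  increments:
    - [[0,0,0,0],[0,0,0,0],[0,0,0,0]]
  fingers: 2.4

```text
time_s: 34.9
ee_pos: [0.5486, -0.3873, 0.017]
tool_rot: [179.6, -0.5, 0.1]
wrist_force: [0.6, -0.6, -1.0]
finger_gap: 0.325
```

Call:
step_arm:
  increments:
    - [[0,0,-2,0],[0,0,-3,0],[0,0,-3,0],[0,-3,-3,0],[-0.3,-3.5,-3,0],[-0.4,-3.8,0,0],[-0.4,-3.8,0,0],[-0.4,-3.8,0,0],[-0.4,-3.8,0,0],[-0.4,-3.8,0,0],[-0.4,-3.8,0,0],[-0.4,-3.8,0,0],[-0.4,-3.8,0,0],[-0.4,-3.8,0,0],[-0.4,-3.8,0,0],[-0.4,-3.8,0,0],[-0.4,-3.8,0,0],[-0.4,-3,0,0],[-0.4,-2,0,0],[0,0,0,0]]

```text
time_s: 37.4
ee_pos: [0.49, 0.2016, 0.1814]
tool_rot: [179.3, -2.0, 0.0]
wrist_force: [-0.1, 0.6, 0.3]
finger_gap: 0.323
```

```bash
python3 look.py 9; python3 -c "
from h import *
print(go((.479,.203,.094),0),tool()[2]['tool_rot'])"
```

```text
top 77 [ 0.5987 -0.2741  0.019 ]
side 140 [ 0.5984 -0.275   0.012 ]
37.5
(array([-1.43, -0.35,  8.67]), np.float64(-0.0)) [ 1.79333973e+02 -2.02930219e+00 -2.74544720e-02]
```

Call:
step_arm:
  increments:
    - [[-0.7,-0.1,2,0],[-0.7,0,2,0],[0,0,2,0],[0,0,1.5,0],[0,0,0.5,0],[0,0,0,0]]

```text
time_s: 38.25
ee_pos: [0.4809, 0.1965, 0.1009]
tool_rot: [179.4, -2.2, -0.3]
wrist_force: [0.4, -0.1, -0.8]
finger_gap: 0.321
```

Call:
step_arm:
  increments:
    - [[0,0,0,0],[0,0,0,0]]
  fingers: 4.0

```text
time_s: 38.5
ee_pos: [0.4817, 0.1967, 0.1019]
tool_rot: [179.4, -2.3, -0.3]
wrist_force: [-0.3, 1.0, -0.4]
finger_gap: 0.437
```

Call:
step_arm:
  increments:
    - [[0,0,-2,0],[0,0,-3,0],[0,0,-3,0],[0.8,3.5,0,0],[0.8,3.5,0,0],[0.8,3.5,0,0],[0.8,3.5,0,0],[0.8,3.5,0,0],[0.8,3.5,0,0],[0.8,3.5,0,0],[0.8,3.5,0,0],[0.8,3.5,0,0],[0.8,3.5,0,0],[0.8,3.5,0,0],[0.8,3.5,0,0],[0.8,2.5,0,0],[0,0,0,0]]

```text
time_s: 40.62
ee_pos: [0.5865, -0.2614, 0.2019]
tool_rot: [179.4, -3.0, -0.1]
wrist_force: [0.3, 1.0, -0.7]
finger_gap: 0.439
```

```bash
python3 look.py 10; python3 -c "
from h import *
print(go((.5984,-.2745,.06),0),tool()[2]['tool_rot'])
cv2.imwrite('pics/z10.png',cv2.resize(np.hstack([cv2.imread('pics/top10.png')[180:300,130:280],cv2.imread('pics/side10.png')[300:420,270:430]]),None,fx=2.5,fy=2.5))"
```

```text
top 33 [ 0.5998 -0.2679  0.019 ]
side 140 [ 0.5984 -0.2748  0.012 ]
40.725
(array([ 0.52,  1.33, 14.22]), np.float64(-0.0)) [ 1.79400898e+02 -2.94342488e+00 -1.21505554e-02]
```

View pics/z10.png

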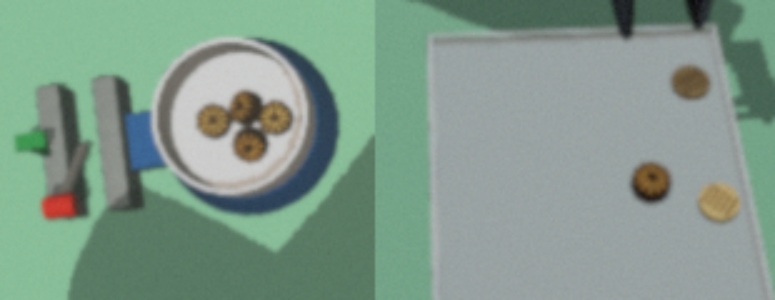

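Four are in. For the last one I'll turn the jaws 30° to stay clear of the blank.

Call:
step_arm:
  increments:
    - [[0.3,0.7,1.5,0],[0.3,0.6,2,0],[0,0,2,0],[0,0,2,0],[0,0,2,-10],[0,0,1,-10],[0,0,0,-10],[0,0,0,0]]
  fingers: 4.2

```text
time_s: 41.72
ee_pos: [0.5954, -0.2708, 0.084]
tool_rot: [178.3, -2.0, 30.9]
wrist_force: [0.4, -0.4, -0.0]
finger_gap: 0.464
```

```bash
python3 -c "
from h import *
print(go((.5984,-.2747,.0165),30),tool()[2]['tool_rot'])"
```

```text
(array([-0.18,  0.29,  6.76]), np.float64(0.9)) [178.32650449  -2.01492262  30.93274701]
```

Call:
step_arm:
  increments:
    - [[-0.2,0.3,1.8,0],[0,0,1.8,0],[0,0,1.5,0],[0,0,1,0],[0,0,0,0]]

```text
time_s: 42.35
ee_pos: [0.5972, -0.2745, 0.0166]
tool_rot: [178.4, -2.0, 30.4]
wrist_force: [0.2, 0.3, -0.5]
finger_gap: 0.461
```

```bash
python3 -c "
from h import *
print(go((.5984,-.2747,.0165),30),tool()[2]['tool_rot'])"
```

```text
(array([0.09, 0.07, 0.02]), np.float64(0.4)) [178.44962526  -1.96285509  30.41644536]
```

Call:
step_arm:
  increments:
    - [[0.05,0,0,0],[0,0,0,0],[0,0,0,0],[0,0,0,0]]
  fingers: 2.4

```text
time_s: 42.85
ee_pos: [0.5986, -0.2747, 0.0182]
tool_rot: [178.3, -2.0, 30.4]
wrist_force: [0.1, -0.3, -0.8]
finger_gap: 0.324
```

Call:
step_arm:
  increments:
    - [[0,0,-2,0],[0,0,-3,0],[0,0,-3,0],[0,0,-3,10],[0,0,-3,10],[0,0,-1,10],[-0.5,-3.5,0,0],[-0.5,-3.8,0,0],[-0.5,-3.8,0,0],[-0.5,-3.8,0,0],[-0.5,-3.8,0,0],[-0.5,-3.8,0,0],[-0.5,-3.8,0,0],[-0.5,-3.8,0,0],[-0.5,-3.8,0,0],[-0.5,-3.8,0,0],[-0.5,-3.8,0,0],[-0.5,-3.8,0,0],[-0.5,-2.5,0,0],[0,0,0,0]]

```text
time_s: 45.35
ee_pos: [0.5327, 0.2189, 0.1934]
tool_rot: [179.4, -4.1, -0.7]
wrist_force: [0.2, -1.0, -0.6]
finger_gap: 0.322
```

```bash
python3 look.py 11; python3 -c "
from h import *
print(go((.515,.204,.098),0),tool()[2]['tool_rot'],tool()[2]['finger_gap'])"
```

```text
45.45
(array([-2.44,  1.28,  9.37]), np.float64(-0.8)) [179.43303517  -4.04130615  -0.81826786] 0.32450262097052607
```

Call:
step_arm:
  increments:
    - [[-1.2,0.6,2,0],[-1.2,0.5,2,0],[0,0,2,0],[0,0,2,0],[0,0,1,0],[0,0,0,0]]

```text
time_s: 46.2
ee_pos: [0.5167, 0.2002, 0.1024]
tool_rot: [179.5, -4.2, -1.2]
wrist_force: [0.3, -0.4, 0.5]
finger_gap: 0.322
```

```bash
python3 -c "
from h import *
print(go((.515,.204,.098),0),tool()[2]['tool_rot'],tool()[2]['finger_gap'])"
```

```text
(array([-0.21, -0.39,  0.42]), np.float64(-1.2)) [179.46877712  -4.22522625  -1.16128275] 0.3223300204638652
```

Call:
step_arm:
  increments:
    - [[-0.1,-0.2,0.2,0],[0,0,0,0]]

```text
time_s: 46.45
ee_pos: [0.5165, 0.2022, 0.1015]
tool_rot: [179.5, -4.3, -1.2]
wrist_force: [0.3, -0.5, -0.1]
finger_gap: 0.329
```

Call:
step_arm:
  increments:
    - [[0,0,0,0],[0,0,0,0]]
  fingers: 4.0

```text
time_s: 46.7
ee_pos: [0.5169, 0.2025, 0.1023]
tool_rot: [179.5, -4.4, -1.2]
wrist_force: [0.3, -0.4, -0.2]
finger_gap: 0.434
```

Call:
step_arm:
  increments:
    - [[0,0,-2,0],[0,0,-2,0],[0.8,0,-0.5,0],[0.8,0,0,0],[0.4,0,0,0],[0,0,0,0]]
  fingers: 0

```text
time_s: 47.45
ee_pos: [0.5346, 0.2024, 0.1485]
tool_rot: [179.5, -4.3, -1.2]
wrist_force: [-0.5, -0.1, 0.3]
finger_gap: 0.007
```

```bash
python3 look.py 12; python3 -c "
from h import *
print(tool()[2])
cv2.imwrite('pics/z12.png',cv2.resize(np.hstack([cv2.imread('pics/top12.png')[180:300,130:280],cv2.imread('pics/side12.png')[130:250,230:380]]),None,fx=2.6,fy=2.6))"
```

```text
47.55
{'time_s': 47.55, 'qpos': array([ 19.3151542 ,  14.74884783, 118.25727938,  -2.88965897,
        43.18144818,  22.52769386]), 'qd': array([ 0.12509183, -0.38176181,  0.22552915,  0.05076224, -0.05473452,
       -0.03442997]), 'joint_torque': array([-1.59716606e-01, -5.89325845e+01, -3.68653965e+01, -2.15019722e-02,
       -2.31009205e-01, -3.66138273e-03]), 'ee_pos': array([0.53422291, 0.20239824, 0.14855163]), 'tool_rot': array([179.49217936,  -4.2963271 ,  -1.15197584]), 'wrist_force': array([ 0.44874962, -0.46076338,  0.39492352]), 'wrist_torque': array([-0.04321524, -0.01740496, -0.03548394]), 'finger_gap': 0.0040905826259431104}
```

View pics/z12.png

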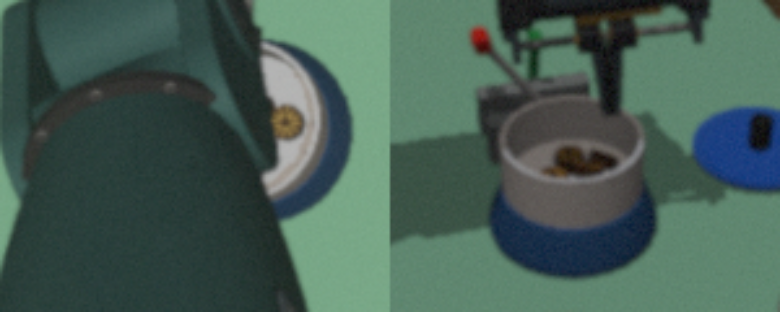

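Call:
step_arm:
  increments:
    - [[0,0,1.5,0],[0,0,1.5,0],[0,0,1.5,0],[0,0,0.8,0],[0,0,0,0]]

```text
time_s: 48.18
ee_pos: [0.5376, 0.2014, 0.0906]
tool_rot: [179.4, -4.2, -1.1]
wrist_force: [-0.2, -2.6, 7.3]
finger_gap: 0.008
```

Call:
step_arm:
  increments:
    - [[0.3,0,0,0],[0.3,0,0,0],[0.3,0,0,0]]

```text
time_s: 48.55
ee_pos: [0.5473, 0.2012, 0.0911]
tool_rot: [179.4, -4.2, -1.1]
wrist_force: [-0.9, -0.9, -1.1]
finger_gap: 0.005
```

Call:
step_arm:
  increments:
    - [[0.2,0,-0.2,0],[0.2,0,-0.1,0],[0.2,0,0,0],[0.2,0,0,0],[0.2,0,0,0],[0.2,0,0,0],[0.2,0,0,0],[0.2,0,0,0]]

```text
time_s: 49.55
ee_pos: [0.5485, 0.2013, 0.0917]
tool_rot: [179.2, -2.4, -1.4]
wrist_force: [-16.6, 2.9, 12.9]
finger_gap: 0.011
```

Call:
step_arm:
  increments:
    - [[0.2,0,0,0],[0.2,0,0,0],[0.2,0,0,0],[0.2,0,0,0],[0.2,0,0,0],[0.2,0,0,0]]

```text
time_s: 50.3
ee_pos: [0.5485, 0.2016, 0.0913]
tool_rot: [179.0, -0.9, -1.6]
wrist_force: [-16.4, 3.3, 14.9]
finger_gap: 0.007
```

Call:
step_arm:
  increments:
    - [[0.2,0,0,0],[0.2,0,0,0],[0.2,0,0,0],[0.2,0,0,0],[0.2,0,0,0],[-0.5,0,0,0],[-1,0,-0.5,0],[0,0,-2,0],[0,0,-3,0],[0,0,-2,-1],[-1,3,0,-1],[-1,3,0,0],[-1,3,0,0],[-1,3,0,0],[-1,3,0,0],[0,2.5,0,0],[0,0,0,0]]

```text
time_s: 52.42
ee_pos: [0.4868, 0.0247, 0.187]
tool_rot: [179.0, -0.5, 0.4]
wrist_force: [0.2, -1.4, 0.9]
finger_gap: 0.005
```

```bash
python3 look.py 13; python3 -c "
from h import *
print(go((.4702,.002,.1),0),tool()[2]['tool_rot'])
cv2.imwrite('pics/z13.png',cv2.resize(np.hstack([cv2.imread('pics/top13.png')[180:300,130:280],cv2.imread('pics/side13.png')[130:250,230:380]]),None,fx=2.6,fy=2.6,interpolation=2))"
```

```text
52.525
(array([-1.75,  2.22,  8.68]), np.float64(0.5)) [178.99248139  -0.48010202   0.47762847]
```

View pics/z13.png

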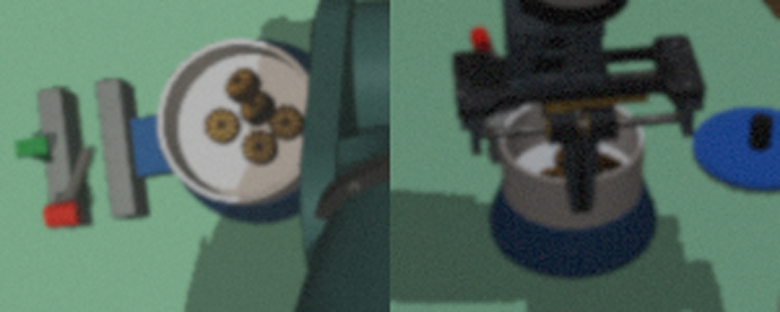

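All five buttons are in the bowl. Next, the amber cover.

Call:
step_arm:
  increments:
    - [[-0.9,1.1,2,0],[-0.8,1.0,2,0],[0,0,2,0],[0,0,2,0],[0,0,1.5,0],[0,0,0.5,0],[0,0,0,0]]
  fingers: 5

```text
time_s: 53.4
ee_pos: [0.4732, 0.0071, 0.0866]
tool_rot: [179.0, -0.7, 0.8]
wrist_force: [-0.6, 0.4, 0.9]
finger_gap: 0.545
```

```bash
python3 - <<'E'
from h import *
im=ctrl.camera("side");cv2.imwrite("pics/s14.png",im)
print(go((.4702,.002,.027),0),tool()[2]['tool_rot'],tool()[2]['ee_pos'])
print("K",plane("top",(319.2,240.5),.045))
cv2.imwrite('pics/z14.png',cv2.resize(im[200:320,230:370],None,fx=5,fy=5))
E
```

```text
(array([-0.4 ,  0.4 ,  5.99]), np.float64(0.8)) [179.01110773  -0.75432756   0.7702628 ] [0.47339359 0.00705889 0.08690234]
K [0.47078036 0.00185551 0.045     ]
```

View pics/z14.png

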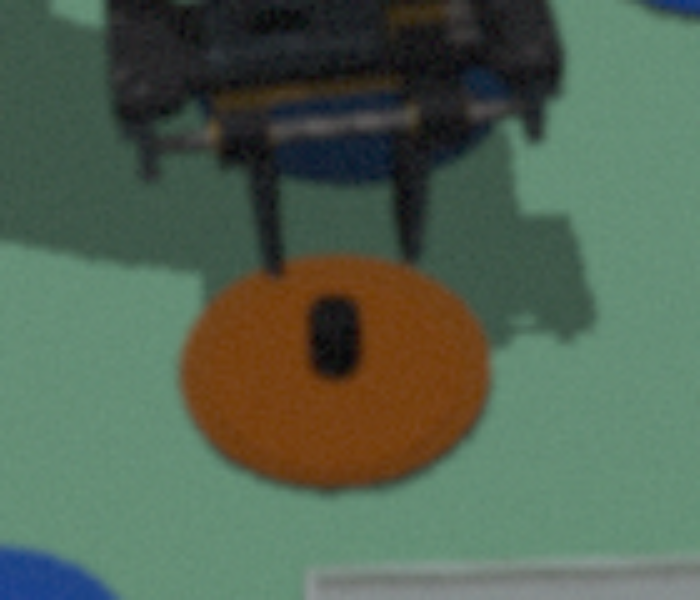

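Call:
step_arm:
  increments:
    - [[-0.3,0.4,1.5,0],[-0.1,0,1.5,0],[0,0,1.5,0],[0,0,0.9,0],[0,0,0,0]]

```text
time_s: 54.08
ee_pos: [0.4701, 0.0016, 0.0294]
tool_rot: [179.0, -0.8, 0.8]
wrist_force: [0.4, -0.6, 0.6]
finger_gap: 0.547
```

```bash
python3 - <<'E'
from h import *
print(go((.4704,.002,.027),0),tool()[2]['tool_rot'])
E
```

```text
(array([ 0.03, -0.04,  0.24]), np.float64(0.8)) [179.01049018  -0.77871587   0.75128531]
```

Call:
step_arm:
  increments:
    - [[0,0,0.1,0],[0,0,0.05,0],[0,0,0,0],[0,0,0,0],[0,0,0,0]]
  fingers: 1.6
  force: 25

```text
time_s: 54.7
ee_pos: [0.4707, 0.0016, 0.0287]
tool_rot: [179.0, -0.9, 0.8]
wrist_force: [-0.6, -0.5, -1.0]
finger_gap: 0.256
```

Call:
step_arm:
  increments:
    - [[0,0,-1,0],[0,0,-2,0],[0,0,-3,0],[0,0,-3,0],[0,0,-3,0],[0,0,-2,0],[0,0,0,0]]

```text
time_s: 55.58
ee_pos: [0.4681, 0.0042, 0.1764]
tool_rot: [179.0, -0.9, 0.8]
wrist_force: [-0.0, -0.6, -2.7]
finger_gap: 0.254
```

```bash
python3 - <<'E'
from h import *
im=ctrl.camera("side");cv2.imwrite("pics/s15.png",im)
print(go((.5,.2045,.18),0),tool()[2])
cv2.imwrite('pics/z15.png',cv2.resize(im[150:290,220:380],None,fx=4,fy=4))
E
```

```text
(array([  3.51, -19.97,  -0.75]), np.float64(0.8)) {'time_s': 55.625, 'qpos': array([ -1.81262063,   4.00681546, 127.52822327,  -1.27916547,
        47.56622579,  -1.71110238]), 'qd': array([-0.0730285 ,  1.83640185,  0.78707531, -0.10629104, -0.81040931,
        0.08712565]), 'joint_torque': array([-6.47946523e-03, -4.55598378e+01, -3.85502815e+01,  1.32491469e-02,
        1.36152841e-01, -1.69507381e-03]), 'ee_pos': array([0.4675746 , 0.00421591, 0.17543693]), 'tool_rot': array([179.01620715,  -0.86253287,   0.76160307]), 'wrist_force': array([ 0.6770339 , -0.70446866, -1.26563334]), 'wrist_torque': array([ 0.0646375 , -0.06335244,  0.03036397]), 'finger_gap': 0.25737166113954957}
```

View pics/z15.png

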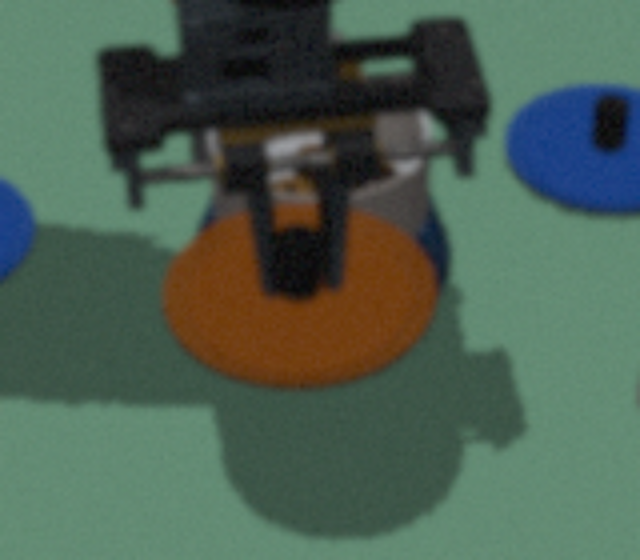

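Call:
step_arm:
  increments:
    - [[0.4,-2,-0.5,0],[0.5,-2.5,0,0],[0.5,-2.5,0,0],[0.5,-2.5,0,0],[0.5,-2.5,0,0],[0.5,-2.5,0,0],[0.5,-2.5,0,0],[0.2,-1.5,0,0],[0,-0.8,0,0],[0,0,0,0]]

```text
time_s: 56.88
ee_pos: [0.4961, 0.202, 0.167]
tool_rot: [178.8, -0.0, 0.7]
wrist_force: [-0.4, 0.1, -1.3]
finger_gap: 0.255
```

```bash
python3 - <<'E'
from h import *
for n in("top","side"):
    im=ctrl.camera(n);cv2.imwrite(f"pics/{n}16.png",im)
print(go((.5,.2045,.145),0),tool()[2]['ee_pos'],tool()[2]['tool_rot'])
E
python3 -c "
import cv2,numpy as np
a=cv2.imread('pics/top16.png')[170:290,130:290];b=cv2.imread('pics/side16.png')[110:230,220:380]
cv2.imwrite('pics/z16.png',cv2.resize(np.hstack([a,b]),None,fx=2.5,fy=2.5))"
```

```text
(array([ 0.38, -0.34,  2.21]), np.float64(0.7)) [0.49619254 0.20154581 0.16718209] [ 1.78832759e+02 -4.84629535e-02  6.59964110e-01]
```

View pics/z16.png

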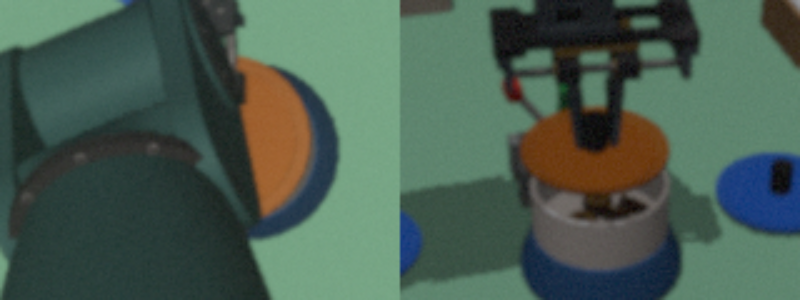

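```bash
python3 - <<'E'
from h import *
t=np.linspace(0,2*np.pi,200)
def ext(n,c,r,z=.105):
    P=np.array([proj(n,(c[0]+r*np.cos(a),c[1]+r*np.sin(a),z)) for a in t]); return np.r_[P.min(0),P.max(0)].round(1)
c=(.5,.2045)
print("pred side",ext("side",c,.067),"top",ext("top",c,.067))
def fit(path,n,x0,y0,x1,y1,smax,vmin):
    im=cv2.imread(path)[y0:y1,x0:x1];h=hsv(im)
    m=((h[...,1]<smax)&(h[...,2]>vmin)).astype(np.uint8)
    k=max(blobs(m,100),key=lambda b:b[1]);b=k[2]
    return (b[0]+x0-.5,b[1]+y0-.5,b[0]+b[2]+x0-.5,b[1]+b[3]+y0-.5)
print(fit("pics/top4.png","top",180,180,275,280,60,95),fit("pics/top0.png","top",185,180,275,280,60,95))
print(fit("pics/side0.png","side",265,160,340,225,60,60),fit("pics/side1.png","side",0,0,10,10,60,60) if 0 else "")
E
```

```text
pred side [271.3 166.6 327.2 200.3] top [191.2 195.  254.3 258.2]
(np.float64(189.5), np.float64(193.5), np.float64(255.5), np.float64(258.5)) (np.float64(189.5), np.float64(193.5), np.float64(253.5), np.float64(258.5))
(np.float64(264.5), np.float64(159.5), np.float64(328.5), np.float64(217.5))
```

The bowl centre (.5005,.2045) agrees with the rim extents in both views. Lowering the cover.

Call:
step_arm:
  increments:
    - [[0.3,-0.3,0.8,0],[0.1,0,0.8,0],[0,0,0.3,0],[0,0,0,0]]

```text
time_s: 57.48
ee_pos: [0.5004, 0.2031, 0.1465]
tool_rot: [178.8, -0.0, 0.6]
wrist_force: [0.2, -0.1, -1.7]
finger_gap: 0.256
```

```bash
python3 - <<'E'
from h import *
print(go((.5005,.2045,.129),0),tool()[2]['ee_pos'],tool()[2]['tool_rot'])
E
```

```text
(array([ 0.01, -0.17,  1.75]), np.float64(0.6)) [0.5003686  0.20312537 0.14653982] [ 1.78819928e+02 -3.05329422e-02  5.78922008e-01]
```

Call:
step_arm:
  increments:
    - [[0,-0.15,0.5,0],[0,0,0.4,0],[0,0,0.3,0],[0,0,0,0]]

```text
time_s: 57.98
ee_pos: [0.5004, 0.2045, 0.1338]
tool_rot: [178.8, -0.0, 0.6]
wrist_force: [-0.5, -0.1, -1.0]
finger_gap: 0.254
```

```bash
python3 - <<'E'
from h import *
im=ctrl.camera("side");cv2.imwrite("pics/s17.png",im)
cv2.imwrite('pics/z17.png',cv2.resize(im[110:230,230:380],None,fx=5,fy=5))
print(go((.5005,.2045,.129),0),tool()[2]['ee_pos'],tool()[2]['tool_rot'])
E
```

```text
(array([ 0.  , -0.01,  0.49]), np.float64(0.6)) [0.50046148 0.2045398  0.13394756] [ 1.78827936e+02 -5.19623496e-02  5.84038322e-01]
```

View pics/z17.png

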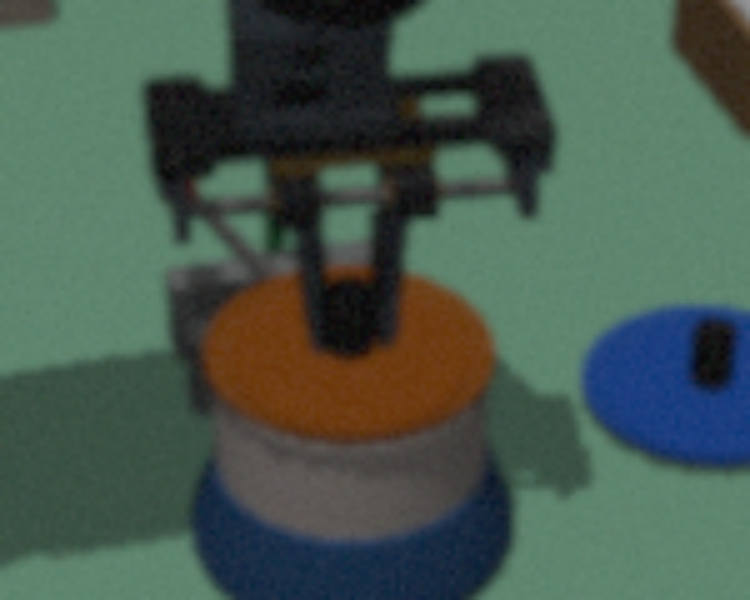

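Call:
step_arm:
  increments:
    - [[0,0,0.15,0],[0,0,0.15,0],[0,0,0.1,0]]

```text
time_s: 58.4
ee_pos: [0.5007, 0.2045, 0.13]
tool_rot: [178.8, -0.1, 0.6]
wrist_force: [0.7, 0.7, -0.9]
finger_gap: 0.258
```

Call:
step_arm:
  increments:
    - [[0,0,0.1,0],[0,0,0.1,0]]

```text
time_s: 58.65
ee_pos: [0.5008, 0.2045, 0.128]
tool_rot: [178.8, -0.1, 0.6]
wrist_force: [0.4, 0.6, -0.5]
finger_gap: 0.255
```

Call:
step_arm:
  increments:
    - [[0,0,0.1,0]]

```text
time_s: 58.78
ee_pos: [0.5006, 0.2045, 0.1272]
tool_rot: [178.8, -0.1, 0.6]
wrist_force: [-8.3, -1.9, 16.7]
finger_gap: 0.259
```

Contact at the expected height, at about 17 N. Releasing now.

Call:
step_arm:
  increments:
    - [[0,0,0,0],[0,0,0,0]]
  fingers: 4.5
  force: 8

```text
time_s: 59.02
ee_pos: [0.5009, 0.2046, 0.1274]
tool_rot: [178.8, -0.1, 0.6]
wrist_force: [1.3, -0.4, -0.4]
finger_gap: 0.445
```

Call:
step_arm:
  increments:
    - [[0,0,-1,0],[0,0,-2,0],[0,0,-3,0],[0,0,-2,0],[0,0,0,0]]

```text
time_s: 59.65
ee_pos: [0.5012, 0.2064, 0.2121]
tool_rot: [178.9, -0.2, 0.6]
wrist_force: [-1.0, -0.1, -0.6]
finger_gap: 0.495
```

```bash
python3 - <<'E'
from h import *
im=ctrl.camera("side");cv2.imwrite("pics/s18.png",im)
cv2.imwrite('pics/z18.png',cv2.resize(im[110:230,230:380],None,fx=5,fy=5))
h=hsv(im);m=((h[...,0]>3)&(h[...,0]<20)&(h[...,1]>130)).astype(np.uint8);m[:140]=0;m[230:]=0;m[:,:260]=0;m[:,340:]=0
k=max(blobs(m,100),key=lambda b:b[1]);print(k)
t=np.linspace(0,6.283,200)
for c in[(.5005,.2045)]:
    P=np.array([proj("side",(c[0]+.07*np.cos(a),c[1]+.07*np.sin(a),z)) for a in t for z in(.105,.11)]);print(P.min(0),P.max(0))
print(tool()[2]['ee_pos'],tool()[2]['tool_rot'])
E
```

```text
(array([299.4, 182.9]), np.int32(1540), array([271, 164,  58,  37], dtype=int32))
[270.11767172 164.24272215] [328.7149639  201.14087248]
[0.50077549 0.20621143 0.21119262] [ 1.78853161e+02 -1.19825810e-01  5.81122779e-01]
```

View pics/z18.png

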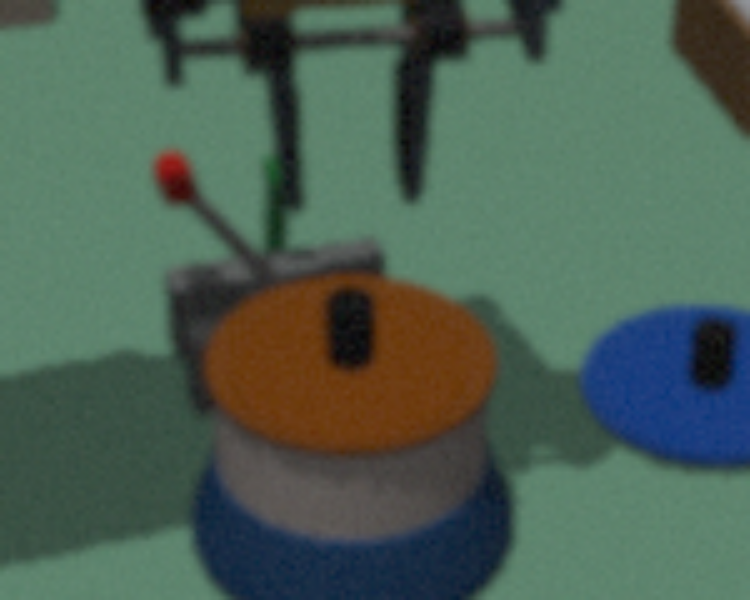

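The cover's extents (271–329, 164–201) match those predicted for a seated, centred cover. Next I move behind the lever and push it.

Call:
step_arm:
  increments:
    - [[-1.5,-1.5,0,0],[-2.2,-2.5,0,0],[-2.5,-2.7,0,0],[-2.5,-2.7,0,0],[-2,-2.5,0,0],[-1,-1.5,0,0],[0,0,0,0]]
  fingers: 0

```text
time_s: 60.58
ee_pos: [0.371, 0.3436, 0.2019]
tool_rot: [178.6, 0.4, 0.6]
wrist_force: [1.3, 0.1, -0.1]
finger_gap: 0.007
```

```bash
python3 - <<'E'
from h import *
for n in("top","side"):
    im=ctrl.camera(n);cv2.imwrite(f"pics/{n}19.png",im)
    h=hsv(im);H,s,v=h[...,0],h[...,1],h[...,2]
    xs=np.arange(640)[None]
    print(n,"red",[b[0] for b in blobs(((H<6)|(H>174))&(s>150)&(v>70)&((xs<200) if n=="top" else (xs<310)),15)],"green",[(b[0],b[2]) for b in blobs((H>50)&(H<75)&(s>130)&((xs<180) if n=="top" else (xs>240)&(xs<310)),6)])
print(go((.385,.34,.128),0),tool()[2]['ee_pos'],tool()[2]['tool_rot'])
E
```

```text
top red [array([153.6, 262. ])] green [(array([143.2, 236.1]), array([139, 233,   9,   7], dtype=int32))]
side red [array([264.5, 145. ])] green [(array([285.5, 145.3]), array([284, 142,   4,   8], dtype=int32))]
(array([1.35, 0.1 , 7.4 ]), np.float64(0.5)) [0.37191917 0.34271725 0.20203654] [178.5712226    0.3457415    0.52458907]
```

Call:
step_arm:
  increments:
    - [[0.5,0.1,2,0],[0.4,0,2,0],[0,0,2,0],[0,0,1,0],[0,0,0.3,0],[0,0,0,0]]

```text
time_s: 61.42
ee_pos: [0.3824, 0.3375, 0.127]
tool_rot: [178.6, 0.3, 0.3]
wrist_force: [0.3, 0.7, 0.0]
finger_gap: 0.004
```

```bash
python3 - <<'E'
from h import *
print(two((153.6,262),(264.5,145)))
print(go((.455,.344,.127),0),tool()[2]['ee_pos'],tool()[2]['tool_rot'],tool()[2]['wrist_force'])
E
```

```text
(array([0.42652231, 0.34377619, 0.12839744]), np.float64(0.0004586753008961299))
(array([ 7.26, -0.62, -0.05]), np.float64(0.3)) [0.38244288 0.33745436 0.12703919] [178.57141421   0.32431621   0.29859635] [0.27547111 0.74313455 0.00765315]
```

Call:
step_arm:
  increments:
    - [[1,-0.1,0,0],[1,-0.1,0,0],[1,-0.1,0,0],[1,-0.1,0,0],[1,-0.1,0,0],[0.8,-0.1,0,0],[0.5,0,0,0],[0,0,0,0]]

```text
time_s: 62.42
ee_pos: [0.4509, 0.3449, 0.1283]
tool_rot: [178.7, 0.3, 0.3]
wrist_force: [-0.5, 0.0, 0.2]
finger_gap: 0.006
```

```bash
python3 - <<'E'
from h import *
for n in("top","side"):
    im=ctrl.camera(n);cv2.imwrite(f"pics/{n}20.png",im)
    h=hsv(im);H,s,v=h[...,0],h[...,1],h[...,2]
    xs=np.arange(640)[None]
    print(n,"red",[(b[0],b[1]) for b in blobs(((H<6)|(H>174))&(s>150)&(v>70)&((xs<200) if n=="top" else (xs<310)),8)])
print(tool()[2]['ee_pos'],tool()[2]['wrist_force'])
cv2.imwrite('pics/z20.png',cv2.resize(cv2.imread('pics/side20.png')[110:210,230:350],None,fx=5,fy=5))
E
```

```text
top red []
side red [(array([281.8, 135.5]), np.int32(22))]
[0.45051671 0.34485371 0.12827124] [0.13730559 0.16974791 1.28748889]
```

View pics/z20.png

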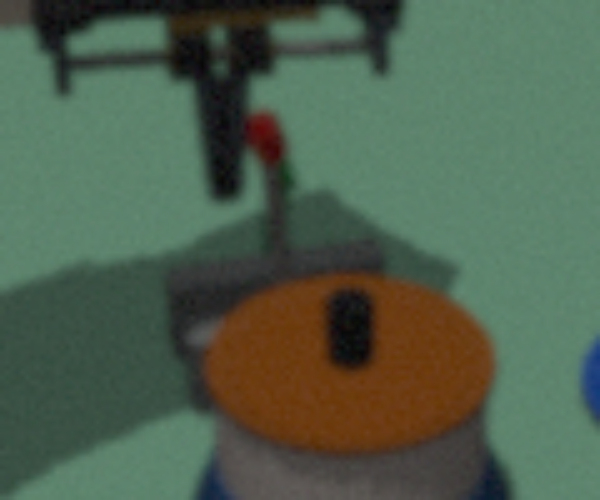

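```bash
python3 - <<'E'
from h import *
y=np.radians(6.8);ex=np.array([np.cos(y),np.sin(y),0]);ey=np.array([-np.sin(y),np.cos(y),0]);ez=np.array([0,0,1.])
B=np.array([.5005,.2045,0]);Hn=B+.145*ey+.045*ez
def ang(n,px,off):  # intersect ray with plane at ey offset
    o,d=ray(n,px);s=((Hn+off*ey-o)@ey)/(d@ey);X=o+s*d-Hn;return X@ex,X@ez,np.arctan2(X@ex,X@ez)+.6
print("lever start",ang("side",(301.8,137.1),0));print("off",ang("side",(264.5,145),0));print("now",ang("side",(281.8,135.5),0))
for off in(.02,.025,.03,.035): print(off,"ptr",ang("side",(285.5,144.8),off))
for a in(0,.3,.4,.5,.6,.65,.7): print(a,proj("side",Hn+.1*(np.sin(a-.6)*ex+np.cos(a-.6)*ez)).round(1),"top",proj("top",Hn+.1*(np.sin(a-.6)*ex+np.cos(a-.6)*ez)).round(1), "ptr",proj("side",Hn+.029*ey+.06*(np.sin(a-.6)*ex+np.cos(a-.6)*ez)).round(1),proj("top",Hn+.027*ey+.063*(np.sin(a-.6)*ex+np.cos(a-.6)*ez)).round(1))
E
```

```text
lever start (np.float64(0.04036937243933678), np.float64(0.09370957653882954), np.float64(1.006766605916268))
off (np.float64(-0.05749404114820123), np.float64(0.08473315507022265), np.float64(0.0038287942164105804))
now (np.float64(-0.011750660801728279), np.float64(0.10610008005493447), np.float64(0.48969878392939203))
0.02 ptr (np.float64(0.0009102727059330871), np.float64(0.0638949133121736), np.float64(0.614245439633028))
0.025 ptr (np.float64(0.0018778935684781908), np.float64(0.06063066517799402), np.float64(0.6309627713413942))
0.03 ptr (np.float64(0.0028455144310232943), np.float64(0.05736641704381455), np.float64(0.6495618222845166))
0.035 ptr (np.float64(0.0038131352935683455), np.float64(0.05410216890963519), np.float64(0.6703639104738345))
0 [264.9 145.7] top [154.7 261.7] ptr [272.1 149.3] [146.1 254.2]
0.3 [275.1 140. ] top [151.1 248.5] ptr [278. 146.] [143.9 246.1]
0.4 [278.8 138.6] top [150.2 243.7] ptr [280.1 145.3] [143.3 243.2]
0.5 [282.6 137.6] top [149.5 238.8] ptr [282.3 144.7] [142.9 240.3]
0.6 [286.4 137. ] top [148.9 234. ] ptr [284.5 144.3] [142.5 237.3]
0.65 [288.3 136.8] top [148.6 231.6] ptr [285.6 144.2] [142.4 235.9]
0.7 [290.2 136.6] top [148.4 229.2] ptr [286.7 144.1] [142.3 234.4]
```

The lever calibration is good: the off position reads 0.004 rad. The pointer is at about 0.645 in both views and the lever at about 0.49, so it needs roughly 15 mm more.

Call:
step_arm:
  increments:
    - [[0.5,-0.05,0,0],[0.5,-0.05,0,0],[0.3,0,0,0],[0.1,0,0,0]]

```text
time_s: 63.02
ee_pos: [0.465, 0.3461, 0.1283]
tool_rot: [178.7, 0.3, 0.3]
wrist_force: [-2.5, 1.4, 1.4]
finger_gap: 0.005
```

```bash
python3 - <<'E'
from h import *
im=ctrl.camera("side");cv2.imwrite("pics/side21.png",im)
h=hsv(im);H,s,v=h[...,0],h[...,1],h[...,2]
xs=np.arange(640)[None]
print("red",[(b[0],b[1]) for b in blobs(((H<6)|(H>174))&(s>150)&(v>60)&(xs<310),8)])
print(tool()[2]['ee_pos'],tool()[2]['wrist_force'])
E
```

```text
red [(array([287.7, 136.4]), np.int32(37))]
[0.46503191 0.34614038 0.12826178] [-1.03134473  1.05025213  0.9303805 ]
```

The lever now reads about 0.634. I'll back off and check from clear of the scene.

Call:
step_arm:
  increments:
    - [[-1,0,0,0],[-2,0,0,0],[-2,0,0,0],[0,0,-2,0],[0,0,-3,0],[-1,0,-3,0],[-1,2,-3,0],[0,4,0,0],[0.5,4,0,0],[0.5,4,0,0],[0.5,4,0,0],[0.5,4,0,0],[0.5,4,0,0],[0.5,4,0,0],[0.5,4,0,0],[0.5,4,0,0],[0,0,0,0]]

```text
time_s: 65.2
ee_pos: [0.418, -0.0394, 0.2488]
tool_rot: [178.6, 0.2, 0.9]
wrist_force: [-0.6, 0.0, -0.0]
finger_gap: 0.003
```

```bash
python3 - <<'E'
from h import *
for n in("top","side"):
    im=ctrl.camera(n);cv2.imwrite(f"pics/{n}22.png",im)
    h=hsv(im);H,s,v=h[...,0],h[...,1],h[...,2]
    xs=np.arange(640)[None]
    print(n,"red",[(b[0],b[1]) for b in blobs(((H<6)|(H>174))&(s>150)&(v>70)&((xs<200) if n=="top" else (xs<310)),15)],"green",[(b[0],b[2]) for b in blobs((H>50)&(H<75)&(s>130)&((xs<180) if n=="top" else (xs>240)&(xs<310)),6)])
print(tool()[2])
cv2.imwrite('pics/z22.png',cv2.resize(np.hstack([cv2.imread('pics/side22.png')[110:220,230:350],cv2.imread('pics/top22.png')[180:290,120:270]]),None,fx=2.9,fy=2.9,interpolation=2))
E
```

```text
top red [(array([146.9, 231.4]), np.int32(97))] green [(array([138.6, 236.9]), array([137, 235,   6,   4], dtype=int32))]
side red [(array([287.9, 135.7]), np.int32(40))] green []
{'time_s': 65.3, 'qpos': array([ -7.45257512,  -7.40616129, 129.38347343,  -1.69344737,
        58.05365578,  -7.53804458]), 'qd': array([ 1.36526836,  0.27637827, -0.15851992,  0.04698315, -0.03185568,
        0.03214578]), 'joint_torque': array([-2.04961024e+00, -3.14191604e+01, -4.32955956e+01, -6.24830509e-02,
        1.73847727e-02, -1.40514183e-01]), 'ee_pos': array([ 0.41788149, -0.0377594 ,  0.24869156]), 'tool_rot': array([178.58152096,   0.23025201,   0.97909954]), 'wrist_force': array([-0.70420232,  0.17351339,  0.63787954]), 'wrist_torque': array([-0.00262195, -0.13761521,  0.02709859]), 'finger_gap': 0.004721373606209566}
```

View pics/z22.png

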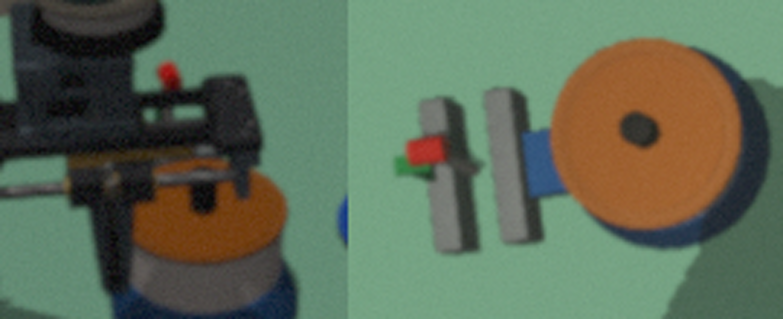

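View pics/top22.png

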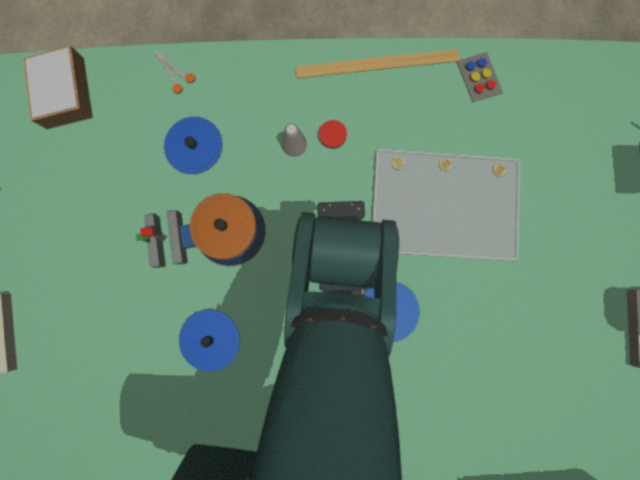

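The top view shows the lever knob at row 231.4 (about 0.65 rad) and the pointer at about 0.645. The cover is seated, the tray holds only the three blanks, and nothing else has moved. Handing in.

```bash
python3 -c "
from h import *
print(ctrl.sign_off())"
```

```text
the job is handed in; nothing more can be done
None
```

I finished the whole sequence and handed the job in at about 65 s of the 210 s allowed. No verdict was reported.

**What I did**
- I pulled the lever back to its off stop; the last reading there was 0.004 rad.
- I moved all five buttons present into the bowl, gripped at 8 N.
- I seated the amber cover and let it go.
- I pushed the lever to the green pointer and moved the arm clear.

**Last checks**
- **Cover:** its outline in the side view just after release was within about 1 px of a seated, centred cover. The top view at the end showed it still in place.
- **Lever:** it read about 0.64–0.65 rad in the two views, against about 0.645 for the pointer (tolerance 0.12). At the end, the pointer was partly hidden by the knob in the top view and by the gripper in the side view. Its value therefore comes from earlier pictures, where the two views agreed.
- **Tray:** it held only the three blanks. The thread cone and pin tin looked unmoved.

**What went wrong on the way**
- My first grasp missed and pushed a button 8 mm; I found it again and picked it up.
- One button was knocked aside during the run; I measured its new position and picked it up there.
- The fingertips once pressed the tray floor with about 71 N on the wrist, under the 120 N limit.
- The tool tilt drifted up to 4°, so I corrected it twice by pressing the fingers lightly against the inside of the bowl (29 N sideways at most). On the second of these I briefly felt about 7 N, possibly from touching a button.

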